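Set up the two-tier tape display

ROBOT

A 6-joint arm with a two-finger parallel gripper is mounted at the origin on a cart in front of the work surface, level with it; the furniture and walls round the work are solid. World frame = base frame: x ahead of the robot, y to its left, z up, the work surface at z = 0. Lengths are in m, angles in rad, forces in N, time in s.
With the tool pointing down it reaches from about 0.375 to 0.9 m from the base axis. Payload 3.1 kg.
Tool frame: the origin (TCP) lies at the very end of the fingers, on their centre line; the grasp point (between the pads) lies 19 mm behind it; z points along the fingers, y is the line along which they close (so a half turn about z gives the same grasp; the last joint's range is limited). The gripper opens to 87 mm and grips with 3 to 60 N. Pads are 19 mm wide; open, the fingers measure 117 mm over their backs; the gripper's body (75 mm by 190 mm) begins 51 mm behind the grasp point.
Start: joints at [0.977, 0.527, 1.433, -0, 1.181, -0.178], TCP at [0.252, 0.572, 0.223] pointing down, gripper open.
Joint ranges: [-3.08, 3.08], [-0.75, 2.2], [0.22, 2.44], [-1.43, 4.57], [0, 2.65], [-2.85, 2.85]. Speed limits (rad/s): [2.79, 2.79, 3.14, 3.14, 3.14, 3.14].

INTERFACE

Orientations are given as a unit quaternion [x, y, z, w].
In Python, from rig import robot gives the robot as it stands. The module is installed in compiled form; this text tells all that it offers.
- The arm moves only by the tool servo_tool, never from a script. Its argument "rows" is one flat list of numbers, 5 for each row, row after row: the closure, from -1 (fully open) to 1 (shut), so that 0 is half open, then the shift along the tool's x, y, z in m, then the turn about the tool's z in degrees. A call has 1 to 5 rows; each row shifts and turns the commanded pose from where the row before left it, along the tool's axes as they then stand; what a row does not reach is not made up. A row lasts 1/12 s, in which the tool goes at most 41.7 mm and 7.16 degrees, less where a joint would pass 70% of its speed; a pose out of reach is approached as far as the arm can. A call with a gripper value outside its range is refused whole. The fingers move at their own pace and stop on an object; "newtons" is the grip in N (left out, the last holds). Time passes only in rows, so rows that do not move let the fingers close. It gives the time, the measured TCP pose, the force, the opening and the grip force at its end, in the units of the state.
- robot.get_obs(): the state, without advancing time (a new reading comes with each control period).
- robot.camera(name): name is "scene" or "side" or "wrist"; returns a dict with "pixels" (420x560x3 uint8, red, green, blue), "intrinsics" (3x3 intrinsics, pixels), "rvec" (rotation vector, rad) and "tvec" (3), from world to camera coordinates, as OpenCV has them; the wrist camera has in their place "mount" (4x4, takes a point from camera to tool coordinates, whose origin is the TCP and whose axes are the flange's). Camera axes: x right, y down, z forward; pixel columns grow to the right and rows downward; lengths in m; the calibration is good to about 2 mm. A picture is of the moment at which its call begins: read the wrist's pose just before it. There is no depth.
- robot.hand_in(): hands the job in; it is judged then, once.
Trained networks look in a picture, given as the dict that the camera call returned (one of the last four; its "shot" number tells which), for a name from the list of things; names that differ only in an ending like _2 or _b are one class to them, and where a whole thing is asked for, a point or a joint stands for the part that bears it (a point fixed in the world has none). Each returns a list of dicts, best first, with "score" (0 to 1); they miss things now and then, are a little off and sometimes report something else, mostly with a low value. They report only what shows in the picture. A call takes as long as a camera call. They do not tell look-alikes from the thing itself.
- robot.spot_in(picture, query): "at" ([x, y, z] in m, in world coordinates, good to about 4 mm: the middle of the surface that is visible of it).
- robot.outline_of(picture, query): "region" (420x560 bool, what is visible of it).
- robot.place_of(picture, query): "at" ([x, y, z] in m, in world coordinates, good to about 4 mm: a listed point, or the origin of a listed thing).
The state is a dict: "time": time; "q": joint angles; "joint_velocities": joint speeds; "joint_torque": joint torques, N m; "position": TCP position; "tool_rot": TCP orientation; "ft_force": force on the tool from outside, world axes, zero at the start; "moment": the same for the moment, N m; "grip_width": finger opening in m; "grip_force": force on a finger pad.
Only numpy, scipy, OpenCV 4.12 (cv2) and the standard library are available. Lean on these libraries where they do the work, as an engineer would, in place of code of your own. Each camera call takes 0.05 s, during which the arm holds its last target. There are 200 camera calls.

TASK

Set up the counter display: fit the large-holed tray flat on the lower seats of the four-post stand, stack all the small thick tape rolls on it in one centred pile, then fit the small-holed tray flat on the shoulders above, and stack all the small thin tape rolls in one centred pile on that. Rolls lie flat one on another in the middle of their tray; leave the calculator and pen alone.

Things in the scene. Friction and masses are not known exactly. Their poses are not given: they have to be found in the camera images.
- stand: Fixed steel stand on the board. H foot: end bars 46x106x12 mm at x=+-80, rail 30 wide, 10 high. Four posts at x=+-80, y=+-28 mm: collar dia 24 up to z=24 (lower seat), then dia 15 up to a bevelled shoulder at z=106 (upper seat), then pin dia 7 up to z=134, last 8 mm tapered. Origin: centre of underside, on the board top; x along, y across, z up.
- tray_low: Lower tray: grey dumb-bell plate 204x90x10 mm; 44 mm ends 90 wide, each with 2 square through holes of 18.5 mm (x=+-80, y=+-28); waist 116 long, 56 wide, to grip across and carry rolls; rim 7 mm high on both end edges. LARGE holes: pass the shoulders, rest on collars. Origin: centre of underside; x along, y across waist, z up. 0.2 kg. On the board at start; half turned fits too.
- tray_high: Upper tray: grey dumb-bell plate 204x90x10 mm; 44 mm ends 90 wide, each with 2 square through holes of 10 mm (x=+-80, y=+-28); waist 116 long, 56 wide, to grip across and carry rolls; rim 7 mm high on both end edges. SMALL holes: fit pins only, rest on shoulders. Origin: centre of underside; x along, y across waist, z up. 0.2 kg. On the board at start; half turned fits too.
- thick_roll_0: Small thick roll of brown tape, a flat ring 48 mm in outer diameter with a 30 mm bore, 20 mm high, 40 g, lying flat on the board at the start. Origin: centre of its underside; z is its axis. May be absent.
- thick_roll_1: Small thick roll of brown tape, a flat ring 48 mm in outer diameter with a 30 mm bore, 20 mm high, 40 g, lying flat on the board at the start. Origin: centre of its underside; z is its axis. May be absent.
- thick_roll_2: Small thick roll of brown tape, a flat ring 48 mm in outer diameter with a 30 mm bore, 20 mm high, 40 g, lying flat on the board at the start. Origin: centre of its underside; z is its axis. May be absent.
- thin_roll_0: Small thin roll of brown tape, a flat ring 48 mm in outer diameter with a 30 mm bore, 12 mm high, 40 g, lying flat on the board at the start. Origin: centre of its underside; z is its axis. May be absent.
- thin_roll_1: Small thin roll of brown tape, a flat ring 48 mm in outer diameter with a 30 mm bore, 12 mm high, 40 g, lying flat on the board at the start. Origin: centre of its underside; z is its axis. May be absent.
- thin_roll_2: Small thin roll of brown tape, a flat ring 48 mm in outer diameter with a 30 mm bore, 12 mm high, 40 g, lying flat on the board at the start. Origin: centre of its underside; z is its axis. May be absent.
- calculator: Bystander: desk calculator, 100 x 68 x 19 mm (x, y, z), lying on the board. Origin: centre of its underside.
- marker_pen: Bystander: marker pen, 130 mm long (along y), 20 mm thick, lying on the board. Origin: centre of its underside.
Mind the look-alikes: they are no part of the job. What is shaped like the thick_roll_1 but orange is not meant.

How it is judged:
On the way, in this order (a step that is already met when the one before it is completed fails the run):
1. the large-holed tray sits flat on the four collars (z of tray_low in the frame of stand between 0.0205 and 0.0275 m and horizontal distance between tray_low and stand below 0.006 m and angle between the x axis of tray_low and the x axis of stand, either way round below 0.06 rad and angle between tray_low's own z axis and vertical below 0.04 rad), for 0.2 s.
2. all thick rolls lie in a centred pile on the lower tray (all of step 1 and horizontal distance between each of thick_roll_0, thick_roll_1, thick_roll_2 and tray_low below 0.01 m and z of thick_roll_0 in the frame of tray_low between 0.007 and 0.074 m and (angle between thick_roll_0's own z axis and vertical below 0.08 rad or angle between thick_roll_0's own z axis and vertical above 3.06 rad) and linear speed of each of thick_roll_0, thick_roll_1, thick_roll_2 below 0.02 m/s and z of thick_roll_1 in the frame of tray_low between 0.007 and 0.074 m and (angle between thick_roll_1's own z axis and vertical below 0.08 rad or angle between thick_roll_1's own z axis and vertical above 3.06 rad) and z of thick_roll_2 in the frame of tray_low between 0.007 and 0.074 m and (angle between thick_roll_2's own z axis and vertical below 0.08 rad or angle between thick_roll_2's own z axis and vertical above 3.06 rad)), for 0.2 s.
3. the small-holed tray sits flat on the four shoulders, above the thick rolls (all of step 2 and z of tray_high in the frame of stand between 0.1025 and 0.1095 m and horizontal distance between tray_high and stand below 0.006 m and angle between the x axis of tray_high and the x axis of stand, either way round below 0.06 rad and angle between tray_high's own z axis and vertical below 0.04 rad), for 0.2 s.
At the end, for the whole second after the job is handed in: Both trays sit flat (within 3.5 mm of their seat height and 6 mm of the stand's centre) on their seats; every thick roll lies flat, within 10 mm of the lower tray's centre, in the pile on that tray; every thin roll likewise on the upper tray; all at rest (all of step 3 and horizontal distance between each of thin_roll_0, thin_roll_1, thin_roll_2 and tray_high below 0.01 m and z of thin_roll_0 in the frame of tray_high between 0.007 and 0.05 m and (angle between thin_roll_0's own z axis and vertical below 0.08 rad or angle between thin_roll_0's own z axis and vertical above 3.06 rad) and linear speed of each of thin_roll_0, thin_roll_1, thin_roll_2, tray_low, tray_high below 0.02 m/s and z of thin_roll_1 in the frame of tray_high between 0.007 and 0.05 m and (angle between thin_roll_1's own z axis and vertical below 0.08 rad or angle between thin_roll_1's own z axis and vertical above 3.06 rad) and z of thin_roll_2 in the frame of tray_high between 0.007 and 0.05 m and (angle between thin_roll_2's own z axis and vertical below 0.08 rad or angle between thin_roll_2's own z axis and vertical above 3.06 rad)); the robot touches nothing.
It fails at once if the calculator is pushed more than 4 cm (distance of calculator from where it was at the start of the episode above 0.04 m).
It fails at once if the marker pen is pushed more than 4 cm (distance of marker_pen from where it was at the start of the episode above 0.04 m).
Of thick_roll_0, thick_roll_1, thick_roll_2 only 2 to 3 are there at a start; the rules pass over those that are not, and their reading is None.
Of thin_roll_0, thin_roll_1, thin_roll_2 only 2 to 3 are there at a start; the rules pass over those that are not, and their reading is None.
At some moment in a run one of tray_low, tray_high may be knocked a few centimetres aside while the robot is not near it.
Once in a run the grip may slacken for a moment while it holds something.
It also fails if it takes over 210 s, if anything falls off the work surface, if the arm or the gripper's body presses on something with over 40 N, if the wrist force passes 120 N, or if a joint passes its speed limit or range.

## Working session

There is one attempt and no reset: what is moved stays moved. The work goes in short steps, Python scripts to look and compute and a tool call to move; the robot and the scene stay as the last step left them, time stands still between calls to the robot, and variables do not carry over. Pictures are saved under pics/ and viewed, at most 14 in all, crops included, and the job is handed in when it is done.

Besides the shell and the picture viewer there is one more tool, called by a JSON object that holds its "op" and its "data", one argument or row to a line. servo_tool: Moves the arm, as the interface text tells. Its arguments: {"type":"object","properties":{"rows":{"type":"array","items":{"type":"number"}},"newtons":{"type":"number"}},"required":["rows"]}

```bash
mkdir -p pics; cat > h.py <<'E'
import numpy as np, cv2
from rig import robot
from scipy.spatial.transform import Rotation as R
def shot(n,name=None):
    o=robot.get_obs(); c=robot.camera(n); c['obs']=o
    if name: cv2.imwrite(f'pics/{name}.png',c['pixels'][:,:,::-1])
    return c
def pose(c):
    "camera->world rotation, camera centre"
    if 'mount' in c:
        o=c['obs']; T=np.eye(4); T[:3,:3]=R.from_quat(o['tool_rot']).as_matrix(); T[:3,3]=o['position']
        M=T@np.array(c['mount']); return M[:3,:3],M[:3,3]
    W=R.from_rotvec(np.ravel(c['rvec'])).as_matrix(); return W.T,-W.T@np.ravel(c['tvec'])
def ray(c,uv,z):
    "pixels -> world points at height z"
    uv=np.atleast_2d(uv).astype(float); A,p=pose(c)
    d=np.c_[uv,np.ones(len(uv))]@np.linalg.inv(c['intrinsics']).T@A.T
    return p+d*((z-p[2])/d[:,2])[:,None]
def proj(c,P):
    A,p=pose(c); q=(np.atleast_2d(P)-p)@A@np.array(c['intrinsics']).T; return q[:,:2]/q[:,2:]
def mv(obs,target,yaw=None):
    "shift in tool axes to world target, and turn"
    Rm=R.from_quat(obs['tool_rot']).as_matrix(); return np.round((Rm.T@(np.array(target)-obs['position']))*1000,1)
E
python3 - <<'E'
from h import *
np.set_printoptions(precision=3,suppress=True)
for n in('scene','side'):
    c=shot(n,n+'0'); print(n,pose(c)[1],c['intrinsics'][0][0])
    for q in('stand','tray_low','tray_high','thick_roll_0','thin_roll_0','calculator','marker_pen'):
        print(q,[(np.round(r['at'],3).tolist(),round(r['score'],2),proj(c,r['at']).round()[0].tolist()) for r in robot.place_of(c,q)])
o=robot.get_obs();print(o['time'],R.from_quat(o['tool_rot']).as_matrix(),o['grip_width'],o['ft_force'])
c=shot('wrist');print(c['mount'],c['intrinsics'])
E
```

```text
scene [ 0.16  -0.709  0.674] 398.101529832533
stand [([0.534, -0.245, 0.079], 0.86, [312.0, 261.0])]
tray_low [([0.507, -0.014, 0.077], 0.72, [248.0, 209.0])]
tray_high [([0.467, 0.134, 0.077], 0.93, [208.0, 185.0]), ([0.508, -0.016, 0.077], 0.46, [249.0, 209.0]), ([0.656, 0.13, 0.075], 0.17, [270.0, 166.0])]
thick_roll_0 [([0.468, 0.271, 0.078], 0.74, [189.0, 162.0]), ([0.648, 0.22, 0.076], 0.67, [252.0, 154.0]), ([0.687, 0.05, 0.079], 0.38, [294.0, 175.0])]
thin_roll_0 [([0.686, 0.06, 0.078], 0.73, [292.0, 174.0]), ([0.462, 0.134, 0.077], 0.72, [207.0, 186.0]), ([0.659, 0.13, 0.079], 0.53, [271.0, 165.0])]
calculator [([0.697, -0.03, 0.078], 0.93, [315.0, 188.0]), ([0.507, -0.016, 0.076], 0.35, [248.0, 210.0])]
marker_pen [([0.548, -0.418, 0.074], 0.86, [374.0, 318.0])]
side [0.403 0.712 0.981] 398.69037626539404
stand [([0.531, -0.245, 0.08], 0.68, [304.0, 167.0])]
tray_low [([0.51, -0.014, 0.082], 0.93, [297.0, 221.0])]
tray_high [([0.467, 0.134, 0.08], 0.78, [302.0, 266.0])]
thick_roll_0 [([0.469, 0.267, 0.074], 0.82, [291.0, 312.0]), ([0.645, 0.219, 0.078], 0.75, [228.0, 281.0]), ([0.758, 0.2, 0.003], 0.48, [194.0, 281.0])]
thin_roll_0 [([0.656, 0.131, 0.074], 0.53, [234.0, 253.0]), ([0.685, 0.053, 0.082], 0.44, [232.0, 228.0])]
calculator [([0.698, -0.033, 0.076], 0.62, [237.0, 206.0])]
marker_pen [([0.546, -0.42, 0.077], 0.71, [309.0, 134.0])]
0.8 [[-0.915  0.404  0.   ]
 [ 0.404  0.915  0.   ]
 [ 0.     0.    -1.   ]] 0.08677380438425615 [0.095 0.742 0.474]
[[-0.001 -0.953 -0.302  0.084]
 [ 1.    -0.001  0.001 -0.   ]
 [-0.001 -0.302  0.953 -0.163]
 [ 0.     0.     0.     1.   ]] [[351.002   0.    282.807]
 [  0.    351.002 209.894]
 [  0.      0.      1.   ]]
```

View pics/scene0.png

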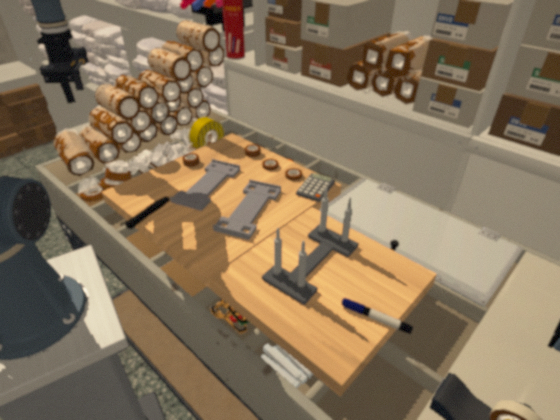

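View pics/side0.png

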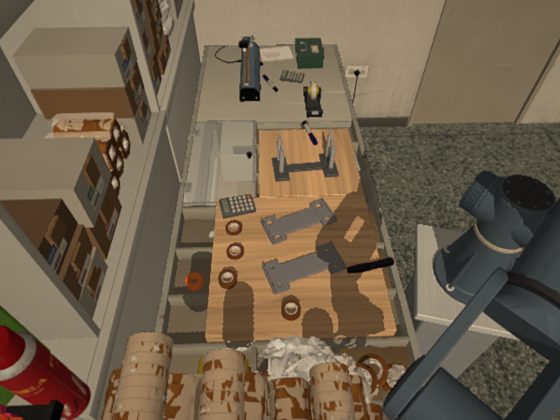

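```bash
python3 - <<'E'
from h import *
np.set_printoptions(precision=3,suppress=True)
c=shot('side'); im=c['pixels'][180:330,180:400,::-1]
cv2.imwrite('pics/c1.png',cv2.resize(im,None,fx=3.6,fy=3.6,interpolation=cv2.INTER_CUBIC))
for n in ('side','scene'):
  if n=='scene': c=shot('scene')
  for q,z in(('tray_low',.087),('tray_high',.087),('thick_roll_0',.097),('thin_roll_0',.089),('stand',.09)):
    for r in robot.outline_of(c,q):
      ys,xs=np.nonzero(r['region']); P=ray(c,np.c_[xs,ys],z)[:,:2]
      b=cv2.minAreaRect((P*1000).astype(np.float32)); print(n,q,round(r['score'],2),len(xs),np.round(b[0]),np.round(b[1]),round(b[2],1),(int(xs.mean()),int(ys.mean())))
E
```

```text
side tray_low 0.62 1372 [506. -14.] [206.  94.] 37.0 (297, 220)
side tray_high 0.67 1896 [461. 137.] [210.  98.] 35.0 (302, 266)
side thick_roll_0 0.6 343 [471. 271.] [48. 55.] 12.7 (290, 309)
side thick_roll_0 0.5 291 [645. 223.] [46. 57.] 16.9 (226, 278)
side thick_roll_0 0.48 217 [727. 248.] [42. 51.] 43.5 (193, 280)
side thin_roll_0 0.76 216 [682.  53.] [51. 54.] 13.0 (233, 226)
side thin_roll_0 0.45 223 [654. 133.] [46. 53.] 16.2 (234, 251)
side stand 0.57 1000 [ 538. -283.] [208. 218.] 13.2 (304, 162)
scene tray_low 0.93 1803 [510. -16.] [225.  97.] 37.5 (247, 208)
scene tray_high 0.68 1477 [466. 136.] [226.  99.] 34.4 (205, 184)
scene thick_roll_0 0.68 193 [467. 255.] [71. 45.] 67.1 (190, 158)
scene thick_roll_0 0.58 165 [640. 207.] [72. 44.] 60.2 (251, 150)
scene thin_roll_0 0.59 170 [680.  47.] [55. 44.] 58.0 (293, 173)
scene thin_roll_0 0.46 164 [653. 124.] [60. 45.] 59.9 (269, 163)
scene stand 0.74 3504 [ 579. -196.] [344. 172.] 20.6 (309, 255)
```

View pics/c1.png

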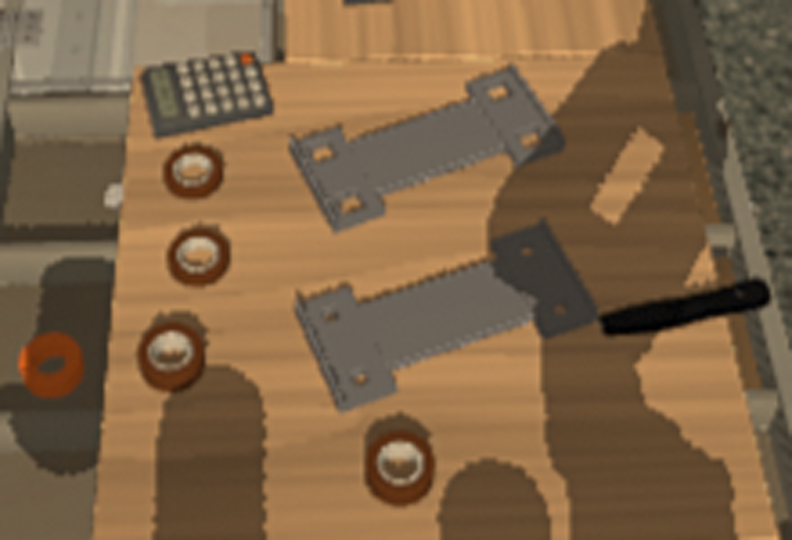

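{"op": "servo_tool", "data": {
  "rows": [-1, 0, 0, -0.03, 0, -1, 0, 0, -0.03, 0, -1, 0, 0, -0.03, 0, -1, 0, 0, -0.03, 0, -1, 0, 0, 0, 0],
  "newtons": 20
}}

```text
time: 1.87
position: [0.2542, 0.5747, 0.3501]
tool_rot: [0.206, 0.978, 0.007, 0.003]
ft_force: [-0.1, 1.1, 0.2]
grip_width: 0.0868
grip_force: 0.0
```

{"op": "servo_tool", "data": {
  "rows": [-1, -0.0277, -0.0257, 0, 0, -1, -0.0277, -0.0257, 0, 0, -1, -0.0277, -0.0257, 0, 0, -1, -0.0277, -0.0257, 0, 0, -1, -0.0277, -0.0257, 0, 0]
}}

```text
time: 2.28
position: [0.3273, 0.3966, 0.3423]
tool_rot: [0.206, 0.979, -0.0, 0.0]
ft_force: [1.1, 0.1, 0.2]
grip_width: 0.0872
grip_force: 0.0
```

{"op": "servo_tool", "data": {
  "rows": [-1, -0.0277, -0.0257, 0, 0, -1, -0.0277, -0.0257, 0, 0, -1, -0.0277, -0.0257, 0, 0, -1, -0.0277, -0.0257, 0, 0, -1, -0.0277, -0.0257, 0, 0]
}}

```text
time: 2.7
position: [0.4021, 0.223, 0.3425]
tool_rot: [0.206, 0.978, 0.0, 0.0]
ft_force: [0.6, -0.0, 0.4]
grip_width: 0.0868
grip_force: 0.0
```

{"op": "servo_tool", "data": {
  "rows": [-1, -0.0277, -0.0257, 0, 0, -1, -0.0277, -0.0257, 0, 0, -1, -0.0277, -0.0257, 0, 0, -1, -0.0277, -0.0257, 0, 0, -1, -0.0277, -0.0257, 0, 0]
}}

```text
time: 3.12
position: [0.477, 0.0494, 0.3425]
tool_rot: [0.207, 0.978, 0.0, 0.0]
ft_force: [0.2, 0.9, -0.2]
grip_width: 0.087
grip_force: 0.0
```

{"op": "servo_tool", "data": {
  "rows": [-1, -0.0277, -0.0257, 0, 0, -1, -0.0277, -0.0257, 0, 0, -1, 0, 0, 0, 7, -1, 0, 0, 0, 7, -1, 0, 0, 0, 7]
}}

```text
time: 3.53
position: [0.5067, -0.0192, 0.342]
tool_rot: [0.385, 0.923, -0.0, -0.0]
ft_force: [0.1, -0.5, -0.4]
grip_width: 0.087
grip_force: 0.0
```

{"op": "servo_tool", "data": {
  "rows": [-1, 0, 0, 0.02, 7, -1, 0, 0, 0.02, 7, -1, 0, 0, 0.02, 7, -1, 0, 0, 0.01, 7, -1, 0, 0, 0, 7]
}}

```text
time: 3.95
position: [0.5046, -0.0177, 0.2696]
tool_rot: [0.644, 0.765, -0.001, -0.003]
ft_force: [0.6, -0.7, 0.2]
grip_width: 0.0869
grip_force: 0.0
```

{"op": "servo_tool", "data": {
  "rows": [-1, 0, 0, 0, 7, -1, 0, 0, 0, 7, -1, 0, 0, 0, 7, -1, 0, 0, 0, 7, -1, 0, 0, 0, 7]
}}

```text
time: 4.37
position: [0.5065, -0.0181, 0.2723]
tool_rot: [0.844, 0.536, -0.0, -0.0]
ft_force: [1.0, 0.9, 0.9]
grip_width: 0.0872
grip_force: 0.0
```

{"op": "servo_tool", "data": {
  "rows": [-1, 0, 0, 0, 7, -1, 0, 0, 0, 7, -1, 0, 0, 0, 7, -1, 0, 0, 0, 0, -1, 0, 0, 0, 0]
}}

```text
time: 4.78
position: [0.5066, -0.0181, 0.2724]
tool_rot: [0.926, 0.377, -0.0, -0.0]
ft_force: [-0.1, -0.2, 0.2]
grip_width: 0.0869
grip_force: 0.0
```

```bash
python3 - <<'E'
from h import *
c=shot('wrist','w1'); o=c['obs']; print(o['position'],R.from_quat(o['tool_rot']).as_matrix().round(3).tolist(),np.round(o['q'],3),o['time'])
for q in('stand','tray_low','tray_high','thick_roll_0','thin_roll_0','calculator','marker_pen'):
    print(q,[(np.round(r['at'],3).tolist(),round(r['score'],2),proj(c,r['at']).round()[0].tolist()) for r in robot.place_of(c,q)])
E
```

```text
[ 0.50655691 -0.01809794  0.27238956] [[0.715, 0.699, -0.0], [0.699, -0.715, 0.0], [-0.0, -0.0, -1.0]] [-0.256  0.307  1.661 -0.     1.174  0.54 ] 4.7833
stand [([0.531, -0.245, 0.08], 0.86, [438.0, 302.0])]
tray_low [([0.509, -0.015, 0.083], 0.57, [282.0, 180.0])]
tray_high [([0.463, 0.136, 0.075], 0.62, [140.0, 105.0])]
thick_roll_0 []
thin_roll_0 [([0.508, -0.016, 0.081], 0.22, [283.0, 180.0])]
calculator [([0.698, -0.028, 0.077], 0.76, [434.0, 46.0])]
marker_pen []
```

View pics/w1.png

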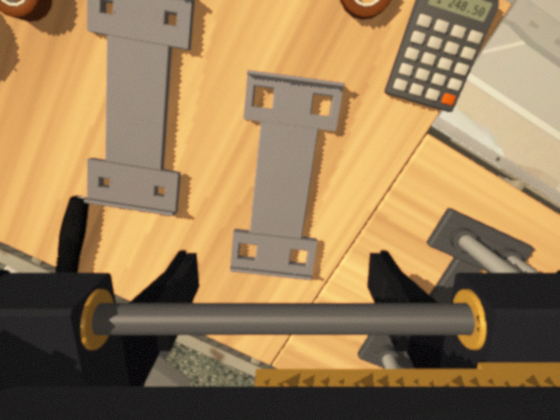

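```bash
cat >> h.py <<'E'
from scipy.optimize import least_squares
def sq(cx,cy,h): return np.array([[cx+a*h,cy+b*h] for a,b in((-1,-1),(1,-1),(1,1),(-1,1))])
def place(P,x,y,t): return np.asarray(P)@np.array([[np.cos(t),np.sin(t)],[-np.sin(t),np.cos(t)]])+[x,y]
def holes(c,x,y,t,z,side):
    out=[]
    for cx in(-.08,.08):
        for cy in(-.028,.028):
            s=place(sq(cx,cy,side/2),x,y,t); A=[proj(c,np.c_[s,np.full(4,zz)]).astype(np.float32) for zz in(z,z+.01)]
            a,p=cv2.intersectConvexConvex(A[0],A[1])
            if p is None or a<5: p=A[1]
            m=cv2.moments(p.astype(np.float32)); out.append([m['m10']/m['m00'],m['m01']/m['m00'],a])
    return np.array(out)
def plate_holes(c,region,lo,hi):
    "sub-pixel centroids of holes in the grey plate"
    k=4; im=cv2.resize(c['pixels'],None,fx=k,fy=k,interpolation=cv2.INTER_CUBIC)
    s=im.astype(int); m=((s.max(2)-s.min(2))<45).astype(np.uint8)
    reg=cv2.resize(cv2.dilate(region.astype(np.uint8),np.ones((5,5))),None,fx=k,fy=k,interpolation=cv2.INTER_NEAREST)
    m=m*reg; cs,h=cv2.findContours(m,cv2.RETR_CCOMP,cv2.CHAIN_APPROX_NONE); out=[]
    for q,hh in zip(cs,h[0]):
        a=cv2.contourArea(q)/k/k
        if hh[3]>=0 and lo<a<hi:
            M=cv2.moments(q); out.append([M['m10']/M['m00']/k-.375,M['m01']/M['m00']/k-.375,a])
    return np.array(out)
def fit_tray(c,name,side,guess,lo=25,hi=900):
    r=robot.outline_of(c,name)[0]; H=plate_holes(c,r['region'],lo,hi)
    def res(p,full=False):
        Q=holes(c,p[0],p[1],p[2],p[3],side); d=H[:,None,:2]-Q[None,:,:2]; i=(d**2).sum(2).argmin(1)
        return np.r_[d[np.arange(len(H)),i].ravel(),(p[3]-.077)*100]
    s=least_squares(res,guess,x_scale=[.01,.01,.05,.01]); return s.x,H,s.fun
E
python3 - <<'E'
from h import *
np.set_printoptions(precision=3,suppress=True)
c=shot('wrist')
for n,side,g in(('tray_low',.0185,[.508,-.016,np.radians(37),.077]),('tray_high',.010,[.465,.135,np.radians(35),.077])):
    x,H,f=fit_tray(c,n,side,g); print(n,x,np.degrees(x[2]));print(H);print(f.round(1)); print(holes(c,*x,side)[:,2])
print(mv(c['obs'],[.508,-.016,.2]))
E
```

```text
tray_low [ 0.507 -0.017  0.649  0.078] 37.212415022624306
[[298.786 255.621 244.625]
 [248.133 249.86  244.125]
 [320.984 104.996 413.344]
 [263.251  97.547 431.469]]
[ 0.2  0.   0.  -0.1  0.   0.1 -0.2 -0.   0.1]
[183.847 192.311 357.859 375.171]
tray_high [0.463 0.136 0.608 0.078] 34.82245585005906
[[161.254 190.395  62.594]
 [106.445 181.709  48.219]
 [171.756  20.276  96.469]
 [108.855   8.885  86.469]]
[ 0.1  0.  -0.  -0.1 -0.   0.  -0.   0.   0.1]
[42.967 33.812 81.381 64.261]
[ 2.4 -0.6 72.5]
```

{"op": "servo_tool", "data": {
  "rows": [-1, 0, 0, 0.0, 7.1, -1, 0.001, -0.0006, 0.03, 0, -1, 0, 0, 0.04, 0, -1, 0, 0, 0.04, 0, -1, 0, 0, 0.03, 0]
}}

```text
time: 5.75
position: [0.5063, -0.0168, 0.1305]
tool_rot: [0.948, 0.318, -0.001, -0.0]
ft_force: [1.1, -0.4, -0.8]
grip_width: 0.087
grip_force: 0.0
```

{"op": "servo_tool", "data": {
  "rows": [-1, 0, 0, 0.02, 0, -1, 0, 0, 0.016, 0, -1, 0, 0, 0.01, 0, -1, 0, 0, 0.003, 0, -1, 0, 0, 0, 0]
}}

```text
time: 6.17
position: [0.5071, -0.0171, 0.0831]
tool_rot: [0.948, 0.318, -0.0, -0.0]
ft_force: [0.3, 0.3, 0.0]
grip_width: 0.0872
grip_force: 0.0
```

```bash
python3 - <<'E'
from h import *
o=robot.get_obs(); print(o['position'],R.from_quat(o['tool_rot']).as_euler('zyx',degrees=True),o['ft_force']); print(mv(o,[.507,-.017,.0805]))
E
```

```text
[ 0.50711948 -0.0170727   0.0831338 ] [-3.70763267e+01 -4.79227562e-02 -1.79987764e+02] [0.32645604 0.31892563 0.00079385]
[-0.1 -0.1  2.6]
```

{"op": "servo_tool", "data": {
  "rows": [-1, 0, 0, 0.002, 0, 1, 0, 0, 0, 0, 1, 0, 0, 0, 0, 1, 0, 0, 0, 0, 1, 0, 0, 0, 0],
  "newtons": 40
}}

```text
time: 6.58
position: [0.5075, -0.0171, 0.0822]
tool_rot: [0.948, 0.318, 0.001, 0.0]
ft_force: [0.4, 0.1, 0.1]
grip_width: 0.0677
grip_force: 0.0
```

{"op": "servo_tool", "data": {
  "rows": [1, 0, 0, 0, 0, 1, 0, 0, 0, 0, 1, 0, 0, 0, 0, 1, 0, 0, 0, 0, 1, 0, 0, 0, 0]
}}

```text
time: 7.0
position: [0.5072, -0.017, 0.0818]
tool_rot: [0.948, 0.318, 0.0, 0.0]
ft_force: [-0.7, 1.1, 3.7]
grip_width: 0.055
grip_force: 40.0
```

{"op": "servo_tool", "data": {
  "rows": [1, 0, 0, -0.03, 0, 1, 0, 0, -0.04, 0, 1, 0, 0, -0.04, 0, 1, 0, 0, -0.04, 0, 1, 0, 0, -0.04, 0]
}}

```text
time: 7.42
position: [0.5062, -0.0169, 0.2727]
tool_rot: [0.948, 0.318, -0.001, -0.0]
ft_force: [0.5, 0.0, -2.1]
grip_width: 0.0551
grip_force: 40.0
```

```bash
python3 - <<'E'
from h import *
o=robot.get_obs(); print(o['position'],R.from_quat(o['tool_rot']).as_euler('zyx',degrees=True),o['ft_force'],o['grip_width'])
c=shot('wrist','w2')
for q in('stand','tray_low'):
    print(q,[(np.round(r['at'],3).tolist(),round(r['score'],2),proj(c,r['at']).round()[0].tolist()) for r in robot.place_of(c,q)])
print(mv(o,[.532,-.245,.3]))
E
```

```text
[ 0.50624782 -0.01688923  0.27274028] [-3.70748268e+01 -9.26982873e-02 -1.79982521e+02] [ 0.46088663  0.00576049 -2.08557492] 0.055092416651219236
stand [([0.533, -0.246, 0.078], 0.74, [457.0, 282.0])]
tray_low [([0.509, -0.014, 0.272], 0.83, [281.0, 260.0])]
[-117.   197.5  -27.4]
```

View pics/w2.png

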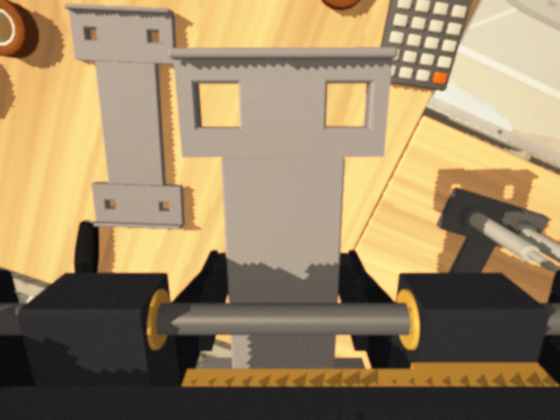

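```bash
python3 - <<'E'
from h import *
a=shot('side')['pixels'][120:190,260:350]; b=shot('scene')['pixels'][185:310,250:370]
z=lambda i,f:cv2.resize(i,None,fx=f,fy=f,interpolation=cv2.INTER_CUBIC)
a=z(a,4.4); b=z(b,3.2); H=max(a.shape[0],b.shape[0]); p=lambda i:np.pad(i,((0,H-i.shape[0]),(0,0),(0,0)))
cv2.imwrite('pics/c2.png',np.hstack([p(a),p(b)])[:,:,::-1]); print(a.shape,b.shape)
E
```

```text
(308, 396, 3) (400, 384, 3)
```

View pics/c2.png

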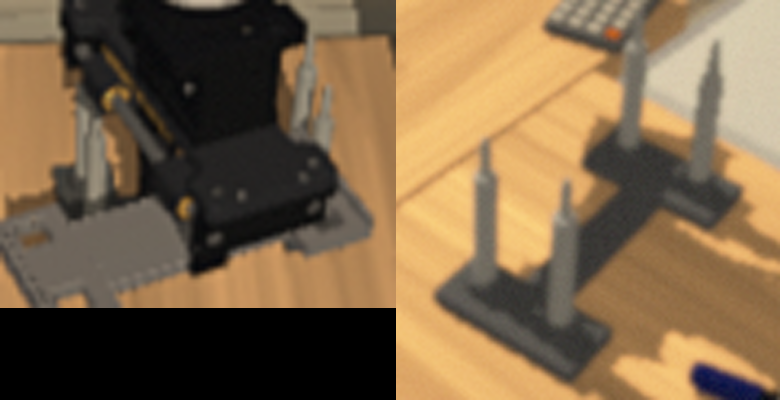

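```bash
cat >> h.py <<'E'
from scipy.optimize import minimize
def cyl(x,y,r,z0,z1,r1=None,n=20):
    a=np.linspace(0,2*np.pi,n,endpoint=False); u=np.c_[np.cos(a),np.sin(a)]
    return np.r_[np.c_[u*r+[x,y],np.full(n,z0)],np.c_[u*(r if r1 is None else r1)+[x,y],np.full(n,z1)]]
def boxp(x,y,w,h,z1): return np.array([[x+a*w/2,y+b*h/2,z] for a in(-1,1) for b in(-1,1) for z in(0,z1)])
PARTS=[boxp(s*.08,0,.046,.106,.012) for s in(-1,1)]+[boxp(0,0,.13,.03,.01)]
for sx in(-.08,.08):
    for sy in(-.028,.028): PARTS+=[cyl(sx,sy,.012,.012,.024),cyl(sx,sy,.0075,.024,.106),cyl(sx,sy,.0035,.106,.126),cyl(sx,sy,.0035,.126,.134,.0015)]
def stand_mask(c,x,y,t,z,k):
    m=np.zeros((420*k,560*k),np.uint8)
    for P in PARTS:
        W=np.c_[place(P[:,:2],x,y,t),P[:,2]+z]; q=((proj(c,W)+.5)*k-.5)
        cv2.fillConvexPoly(m,cv2.convexHull((q*16).round().astype(np.int32)),1,shift=4)
    return m>0
def fit_stand(c,g,z=.078,k=3,thr=.25,valid=None):
    "valid: bool image of pixels to be compared"
    im=cv2.resize(c['pixels'],None,fx=k,fy=k,interpolation=cv2.INTER_CUBIC).astype(float)
    grey=(im.max(2)-im.min(2))<thr*im.max(2)
    reg=cv2.dilate(stand_mask(c,*g,z,k).astype(np.uint8),np.ones((8*k,8*k)))>0
    if valid is not None: reg&=cv2.resize(valid.astype(np.uint8),None,fx=k,fy=k,interpolation=cv2.INTER_NEAREST)>0
    f=lambda p:1-(lambda m:(m&grey&reg).sum()/(((m|grey)&reg).sum()))(stand_mask(c,*(np.array(g)+np.array(p)*[.01,.01,.05]),z,k))
    s=minimize(f,[0,0,0],method='Nelder-Mead',options=dict(initial_simplex=np.vstack([np.zeros(3),.5*np.eye(3)]),xatol=.01,fatol=1e-4))
    p=np.array(g)+s.x*[.01,.01,.05]
    v=c['pixels'].copy(); kk=stand_mask(c,*p,z,1).astype(np.uint8); cs,_=cv2.findContours(kk,0,1); cv2.drawContours(v,cs,-1,(255,0,0),1)
    return p,1-s.fun,v
E
python3 - <<'E'
from h import *
c=shot('scene'); P=ray(c,[[278.1,228.1],[303.8,241.9],[325.6,191.3],[349.7,198.1]],.212)[:,:2]
print(P.round(3)); d=P[2:].mean(0)-P[:2].mean(0); t=np.arctan2(d[1],d[0]); print(P.mean(0),np.degrees(t),np.linalg.norm(d))
p,s,v=fit_stand(c,[*P.mean(0),t]); print(p,np.degrees(p[2]),s); cv2.imwrite('pics/f1.png',cv2.resize(v[170:320,230:390],None,fx=4,fy=4)[:,:,::-1])
o=robot.get_obs(); print(mv(o,[p[0],p[1],.32]))
E
```

```text
[[ 0.447 -0.249]
 [ 0.465 -0.303]
 [ 0.589 -0.203]
 [ 0.615 -0.246]]
[ 0.52920446 -0.25028738] 19.52793929265609 0.15454746339003506
[ 0.5355738  -0.24140295  0.34678517] 19.869326389643 0.7073019975837945
[-111.6  197.2  -50.7]
```

View pics/f1.png

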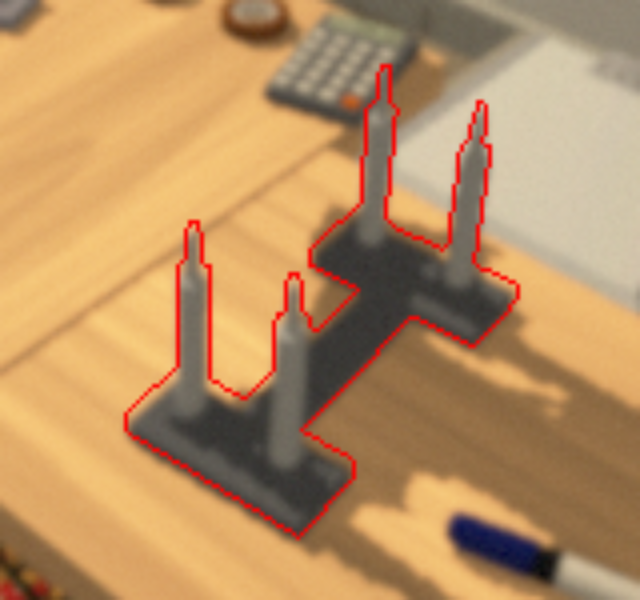

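{"op": "servo_tool", "data": {
  "rows": [1, -0.0288, 0.0097, -0.01, 0, 1, -0.0288, 0.0097, -0.01, 0, 1, -0.0288, 0.0097, -0.01, 0, 1, -0.0288, 0.0097, 0, 0, 1, 0, 0, 0, 5.7]
}}

```text
time: 8.13
position: [0.4353, -0.1204, 0.2996]
tool_rot: [0.963, 0.268, -0.003, -0.001]
ft_force: [-1.1, 0.3, -2.0]
grip_width: 0.0552
grip_force: 40.0
```

{"op": "servo_tool", "data": {
  "rows": [1, 0, 0, 0, 5.7, 1, 0, 0, 0, 5.8, 1, 0, 0, 0, 0, 1, 0, 0, 0, 0, 1, 0, 0, 0, 0]
}}

```text
time: 8.55
position: [0.4381, -0.1171, 0.3003]
tool_rot: [0.985, 0.174, -0.001, -0.001]
ft_force: [-0.7, -0.0, -1.5]
grip_width: 0.0553
grip_force: 40.0
```

```bash
python3 - <<'E'
from h import *
c=shot('wrist'); o=c['obs']; print(o['position'],R.from_quat(o['tool_rot']).as_euler('zyx',degrees=True),o['grip_width'])
v=np.zeros((420,560),bool); v[:262,400:]=1
p,s,v=fit_stand(c,[.5356,-.2414,.3468],valid=v); print(p,np.degrees(p[2]),s); cv2.imwrite('pics/f2.png',v[:,:,::-1])
E
```

```text
[ 0.43805038 -0.1170693   0.30026572] [-2.00102137e+01 -1.52986328e-01 -1.79916820e+02] 0.055260878370844764
[ 0.52914223 -0.24384819  0.35963321] 20.605465212116105 0.8991307726746691
```

View pics/f2.png

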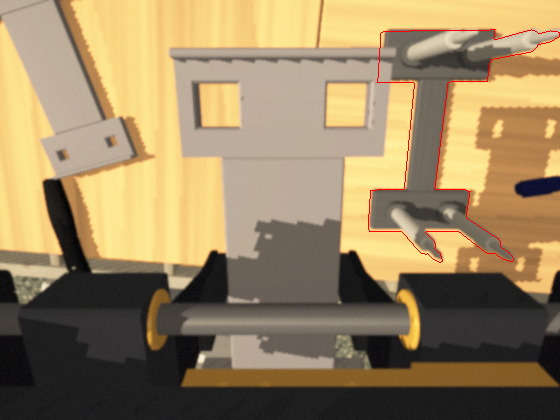

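{"op": "servo_tool", "data": {
  "rows": [1, 0.0106, 0.0376, 0, 0, 1, 0.0106, 0.0376, 0, 0, 1, 0.0105, 0.0376, 0, 0, 1, 0.0105, 0.0376, 0, 0, 1, 0, 0, 0, -0.6]
}}

```text
time: 9.02
position: [0.534, -0.2514, 0.3007]
tool_rot: [0.984, 0.177, 0.002, 0.003]
ft_force: [0.1, 0.1, -2.3]
grip_width: 0.0547
grip_force: 40.0
```

{"op": "servo_tool", "data": {
  "rows": [1, 0, 0, 0.02, 0, 1, 0, 0, 0.02, 0, 1, 0, 0, 0.01, 0, 1, 0, 0, 0, 0, 1, 0, 0, 0, 0]
}}

```text
time: 9.43
position: [0.5292, -0.2441, 0.2511]
tool_rot: [0.984, 0.178, -0.001, -0.001]
ft_force: [-0.1, 0.1, -2.5]
grip_width: 0.0554
grip_force: 40.0
```

```bash
python3 - <<'E'
from h import *
c=shot('wrist','w3'); o=c['obs']; print(o['position'],R.from_quat(o['tool_rot']).as_euler('zyx',degrees=True),o['grip_width'])
p=np.array([.5291,-.2438,np.radians(20.6)])
for sy in(-.028,.028):
    xy=place([[.08,sy]],*p); print(sy,[proj(c,[*xy[0],.078+z])[0].round(1).tolist() for z in(.134,.106,.024)])
H=plate_holes(c,np.pad(np.ones((130,300),bool),((40,250),(120,140))),300,6000); print(H.round(1))
z=o['position'][2]-.0035; print(holes(c,*o['position'][:2],p[2],z,.0185).round(1))
cv2.imwrite('pics/c3.png',cv2.resize(c['pixels'][20:180,150:410,::-1],None,fx=3,fy=3,interpolation=cv2.INTER_CUBIC))
E
```

```text
[ 0.52924458 -0.24407899  0.25107778] [-2.05298982e+01 -7.29295790e-02 -1.79948109e+02] 0.05537340329251153
-0.028 [[333.0, 104.3], [327.0, 103.6], [315.6, 102.3]]
0.028 [[231.5, 104.4], [237.8, 103.7], [249.7, 102.4]]
[[ 213.1  104.5 1277.2]
 [ 355.   104.3  970.8]]
[[ 331.1  393.6  335.9]
 [ 235.2  393.6  334.3]
 [ 345.5  104.9 1619.2]
 [ 219.7  105.1 1610.5]]
```

View pics/c3.png

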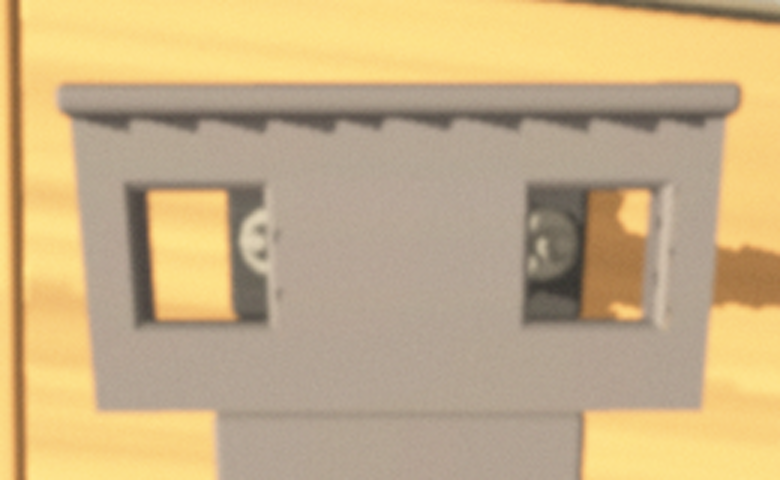

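{"op": "servo_tool", "data": {
  "rows": [1, 0.0015, 0.002, 0, 0, 1, 0, 0, 0.015, 0, 1, 0, 0, 0.014, 0, 1, 0, 0, 0, 0, 1, 0, 0, 0, 0]
}}

```text
time: 9.9
position: [0.5318, -0.2459, 0.2231]
tool_rot: [0.984, 0.178, 0.0, 0.0]
ft_force: [0.1, -0.1, -1.3]
grip_width: 0.0554
grip_force: 40.0
```

```bash
python3 - <<'E'
from h import *
c=shot('wrist'); o=c['obs']; print(o['position'],R.from_quat(o['tool_rot']).as_euler('zyx',degrees=True),o['grip_width'],o['ft_force'])
z=o['position'][2]-.0035; t=np.radians(20.55)
for n,side,zz in(('top',.0185,z+.01),('bot',.0185,z),('tip',.007,.212),('sh',.015,.184)):
    for sy in(.028,-.028): q=proj(c,np.c_[place(sq(.08,sy,side/2),*o['position'][:2],t),np.full(4,zz)]); print(n,((q-[150,20])*3).round().tolist(), ((q.mean(0)-[150,20])*3).round())
cv2.imwrite('pics/c4.png',cv2.resize(c['pixels'][20:180,150:410,::-1],None,fx=3,fy=3,interpolation=cv2.INTER_CUBIC))
E
```

```text
[ 0.53175464 -0.24589839  0.22306326] [-2.04935391e+01  1.08003753e-02  1.79992811e+02] 0.05544022019525842 [ 0.14945525 -0.09297916 -1.25003028]
top [[269.0, 324.0], [264.0, 189.0], [132.0, 189.0], [142.0, 324.0]] [202. 257.]
top [[654.0, 324.0], [664.0, 188.0], [532.0, 189.0], [527.0, 324.0]] [594. 256.]
bot [[277.0, 319.0], [272.0, 192.0], [148.0, 192.0], [157.0, 319.0]] [213. 256.]
bot [[639.0, 319.0], [648.0, 191.0], [524.0, 192.0], [520.0, 319.0]] [583. 255.]
tip [[245.0, 279.0], [242.0, 233.0], [198.0, 233.0], [201.0, 279.0]] [221. 256.]
tip [[596.0, 278.0], [598.0, 232.0], [554.0, 232.0], [552.0, 278.0]] [575. 255.]
sh [[288.0, 295.0], [285.0, 210.0], [203.0, 210.0], [207.0, 295.0]] [246. 253.]
sh [[589.0, 295.0], [593.0, 210.0], [511.0, 210.0], [508.0, 295.0]] [550. 252.]
```

View pics/c4.png

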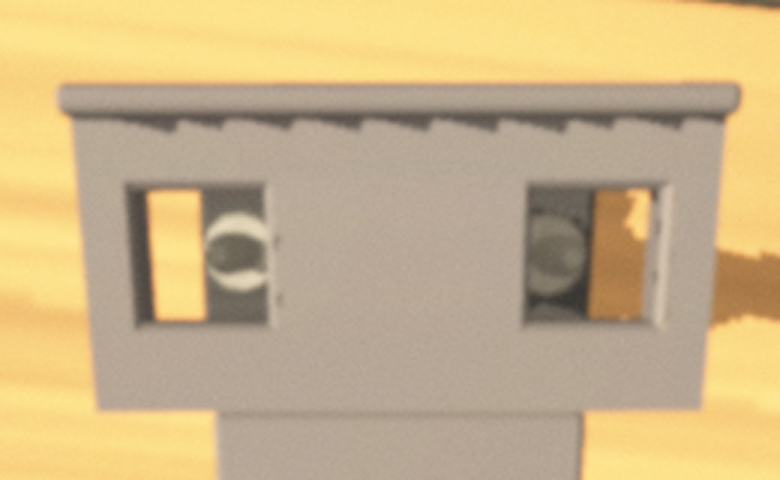

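{"op": "servo_tool", "data": {
  "rows": [1, 0, -0.0003, 0.01, 0, 1, 0, 0, 0.012, 0, 1, 0, 0, 0.012, 0, 1, 0, 0, 0.012, 0, 1, 0, 0, 0.012, 0]
}}

```text
time: 10.37
position: [0.5319, -0.2458, 0.1646]
tool_rot: [0.984, 0.178, 0.001, 0.0]
ft_force: [0.1, 0.5, -1.1]
grip_width: 0.0551
grip_force: 40.0
```

{"op": "servo_tool", "data": {
  "rows": [1, 0, 0, 0.012, 0, 1, 0, 0, 0.012, 0, 1, 0, 0, 0.01, 0, 1, 0, 0, 0, 0, 1, 0, 0, 0, 0]
}}

```text
time: 10.78
position: [0.5315, -0.2457, 0.1303]
tool_rot: [0.984, 0.178, -0.0, -0.0]
ft_force: [-0.4, -0.6, -2.2]
grip_width: 0.0556
grip_force: 40.0
```

{"op": "servo_tool", "data": {
  "rows": [1, 0, 0, 0.01, 0, 1, 0, 0, 0.01, 0, 1, 0, 0, 0.003, 0, 1, 0, 0, 0.001, 0, 1, 0, 0, 0, 0]
}}

```text
time: 11.2
position: [0.5316, -0.2459, 0.1063]
tool_rot: [0.984, 0.178, 0.0, 0.0]
ft_force: [0.2, -0.5, -1.8]
grip_width: 0.0552
grip_force: 40.0
```

{"op": "servo_tool", "data": {
  "rows": [1, 0, 0, 0.001, 0, 1, 0, 0, 0, 0, 0.2, 0, 0, 0, 0, -0.2, 0, 0, 0, 0, -0.6, 0, 0, 0, 0]
}}

```text
time: 11.62
position: [0.5318, -0.2459, 0.1059]
tool_rot: [0.984, 0.178, 0.0, 0.0]
ft_force: [-0.1, 0.3, -0.1]
grip_width: 0.0577
grip_force: 0.0
```

{"op": "servo_tool", "data": {
  "rows": [-1, 0, 0, 0, 0, -1, 0, 0, 0, 0, -1, 0, 0, 0, 0, -1, 0, 0, -0.01, 0, -1, 0, 0, -0.04, 0]
}}

```text
time: 12.03
position: [0.5277, -0.2432, 0.151]
tool_rot: [0.984, 0.178, -0.005, -0.005]
ft_force: [0.4, 0.1, -1.2]
grip_width: 0.0839
grip_force: 0.0
```

{"op": "servo_tool", "data": {
  "rows": [-1, 0, 0, -0.04, 0, -1, 0, 0, -0.04, 0, -1, 0, 0, -0.04, 0, -1, 0, 0, 0, 0, -1, 0, 0, 0, 0]
}}

```text
time: 12.45
position: [0.533, -0.2466, 0.2796]
tool_rot: [0.984, 0.178, 0.003, 0.003]
ft_force: [-0.4, 0.3, -1.8]
grip_width: 0.0871
grip_force: 0.0
```

```bash
python3 - <<'E'
from h import *
c=shot('wrist','w5'); o=c['obs']; print(o['position'],o['q'])
try:
  x,H,f=fit_tray(c,'tray_low',.0185,[.5318,-.2458,.3585,.102],lo=60,hi=1500); print(x,np.degrees(x[2]),H.round(),f.round(2))
except Exception as e: print(e)
s=shot('side')
for q in('thick_roll_0','thin_roll_0','tray_low','tray_high'):
    print(q,[(np.round(r['at'],3).tolist(),round(r['score'],2)) for r in robot.place_of(s,q)])
cc=np.hstack([cv2.resize(c['pixels'],(400,300)),cv2.resize(s['pixels'][110:230,230:390],(400,300))]); cv2.imwrite('pics/c5.png',cc[:,:,::-1])
E
```

```text
[ 0.53296289 -0.24664986  0.27961112] [-6.23543471e-01  4.12480784e-01  1.46733580e+00 -9.87205206e-05
  1.25350965e+00  5.89676450e-01]
too many indices for array: array is 1-dimensional, but 2 were indexed
thick_roll_0 [([0.471, 0.264, 0.071], 0.58), ([0.758, 0.2, -0.001], 0.49)]
thin_roll_0 [([0.658, 0.13, 0.075], 0.73), ([0.685, 0.051, 0.08], 0.59)]
tray_low [([0.532, -0.245, 0.105], 0.64)]
tray_high [([0.466, 0.132, 0.079], 0.68)]
```

View pics/c5.png

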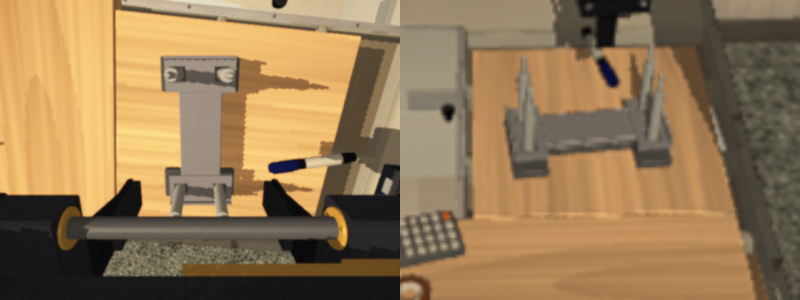

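{"op": "servo_tool", "data": {
  "rows": [-0.5, 0.0226, -0.0332, 0, 0, -0.5, 0.0226, -0.0332, 0, 0, -0.5, 0.0226, -0.0332, 0, 0, -0.5, 0.0226, -0.0332, 0, 0, -0.5, 0.0226, -0.0332, 0, 0]
}}

```text
time: 13.22
position: [0.5791, -0.0489, 0.2746]
tool_rot: [0.984, 0.177, -0.001, -0.0]
ft_force: [1.1, -0.5, -0.3]
grip_width: 0.067
grip_force: 0.0
```

{"op": "servo_tool", "data": {
  "rows": [-0.5, 0.0226, -0.0332, 0, 0, -0.5, 0.0226, -0.0332, 0, 0, -0.5, 0.0226, -0.0332, 0, 0, -0.5, 0.0226, -0.0332, 0, 0, -0.5, 0.0226, -0.0332, 0, 0]
}}

```text
time: 13.63
position: [0.6268, 0.1465, 0.2744]
tool_rot: [0.984, 0.178, -0.001, -0.0]
ft_force: [0.4, -1.2, -0.5]
grip_width: 0.0653
grip_force: 0.0
```

{"op": "servo_tool", "data": {
  "rows": [-0.5, 0.0226, -0.0332, 0, 0, -0.5, 0.0226, -0.0332, 0, 0, -0.5, 0, 0, 0.04, 0, -0.5, 0, 0, 0.03, 0, -0.5, 0, 0, 0, 0]
}}

```text
time: 14.05
position: [0.6408, 0.2227, 0.1971]
tool_rot: [0.984, 0.179, -0.008, 0.0]
ft_force: [-1.4, 0.1, -2.9]
grip_width: 0.0652
grip_force: 0.0
```

{"op": "servo_tool", "data": {
  "rows": [-0.5, 0, 0, 0, 0, -0.5, 0, 0, 0, 0]
}}

```text
time: 14.22
position: [0.6471, 0.2222, 0.2064]
tool_rot: [0.984, 0.177, 0.001, -0.0]
ft_force: [1.3, -1.5, 1.3]
grip_width: 0.0652
grip_force: 0.0
```

```bash
cat >> h.py <<'E'
def roll_hull(c,x,y,h,z=.078): return cv2.convexHull(proj(c,cyl(x,y,.024,z,z+h,n=40)).astype(np.float32))
def fit_rolls(c,name,zb=.078):
    "network outlines -> (x,y) with hull area ratio for thick and thin"
    out=[]
    for r in robot.outline_of(c,name):
        cs,_=cv2.findContours(r['region'].astype(np.uint8),0,1); q=cv2.convexHull(max(cs,key=cv2.contourArea)); m=cv2.moments(q)
        if m['m00']<50: continue
        u=np.array([m['m10'],m['m01']])/m['m00']; res=[]; edge=q.min()<2 or q[:,0,0].max()>557 or q[:,0,1].max()>417
        for h in(.02,.012):
            g=ray(c,u,zb+h/2)[0,:2]
            def f(p):
                k=cv2.moments(roll_hull(c,*p,h,zb)); return np.array([k['m10'],k['m01']])/k['m00']-u
            s=least_squares(f,g,x_scale=.01,diff_step=1e-4); H=roll_hull(c,*s.x,h,zb)
            res.append((s.x.round(4).tolist(),round(m['m00']/cv2.contourArea(H),3),(np.ptp(q[:,0],0)+1-np.ptp(H[:,0],0)).round(1).tolist()))
        out.append((round(r['score'],2),u.round().tolist(),'edge' if edge else '',res))
    return out
E
python3 - <<'E'
from h import *
c=shot('wrist','w6'); o=c['obs']; print(o['position'],R.from_quat(o['tool_rot']).as_euler('zyx',degrees=True),o['grip_width'])
for n in('thick_roll_0','thin_roll_0'):
  for r in fit_rolls(c,n): print(n,r)
E
```

```text
[0.64708996 0.22221869 0.20644266] [-2.04387037e+01  7.96962435e-02 -1.79984547e+02] 0.06519521438263609
thick_roll_0 (0.9, [340.0, 84.0], '', [([0.749, 0.215], 0.587, [-15.6, -15.8]), ([0.7497, 0.2141], 0.627, [-13.0, -13.8])])
thick_roll_0 (0.85, [190.0, 363.0], '', [([0.4641, 0.2505], 0.163, [-30.6, -23.2]), ([0.4599, 0.2506], 0.194, [-27.7, -16.6])])
thick_roll_0 (0.79, [285.0, 204.0], '', [([0.6471, 0.22], 0.954, [-1.2, -0.8]), ([0.6456, 0.2194], 1.042, [0.4, 2.8])])
thin_roll_0 (0.66, [386.0, 229.0], '', [([0.6557, 0.1325], 0.848, [-3.8, -5.8]), ([0.6545, 0.1303], 0.953, [-0.3, -1.6])])
thin_roll_0 (0.57, [480.0, 230.0], '', [([0.683, 0.0563], 0.809, [-7.3, -5.7]), ([0.6823, 0.053], 0.937, [-1.4, -1.6])])
```

{"op": "servo_tool", "data": {
  "rows": [-0.5, -0.0008, 0.0021, 0.03, 0, -0.5, 0, 0, 0.04, 0, -0.5, 0, 0, 0.03, 0, -0.5, 0, 0, 0.015, 0, -0.5, 0, 0, 0.009, 0]
}}

```text
time: 14.78
position: [0.6456, 0.2195, 0.0803]
tool_rot: [0.984, 0.177, -0.001, -0.0]
ft_force: [0.8, 0.4, -0.8]
grip_width: 0.0654
grip_force: 0.0
```

{"op": "servo_tool", "data": {
  "rows": [-0.5, 0, 0, 0.001, 0, 1, 0, 0, 0, 0, 1, 0, 0, 0, 0, 1, 0, 0, 0, 0, 1, 0, 0, 0, 0],
  "newtons": 25
}}

```text
time: 15.2
position: [0.6475, 0.2204, 0.0826]
tool_rot: [0.984, 0.178, 0.002, 0.0]
ft_force: [0.4, -0.2, 3.1]
grip_width: 0.0477
grip_force: 25.0
```

{"op": "servo_tool", "data": {
  "rows": [1, 0, 0, 0, 0, 1, 0, 0, -0.03, 0, 1, 0, 0, -0.04, 0, 1, 0, 0, -0.04, 0, 1, 0, 0, -0.04, 0]
}}

```text
time: 15.62
position: [0.6455, 0.2202, 0.232]
tool_rot: [0.984, 0.178, -0.001, -0.0]
ft_force: [0.2, -0.6, -0.8]
grip_width: 0.0477
grip_force: 25.0
```

{"op": "servo_tool", "data": {
  "rows": [1, 0, 0, -0.04, 0, 1, 0, 0, -0.03, 0, 1, 0, 0, 0, 0]
}}

```text
time: 15.87
position: [0.65, 0.2211, 0.3102]
tool_rot: [0.984, 0.178, 0.009, 0.0]
ft_force: [0.1, 0.1, 0.7]
grip_width: 0.0478
grip_force: 25.0
```

```bash
python3 - <<'E'
from h import *
o=robot.get_obs(); print(o['position'],o['grip_width'],o['grip_force'],R.from_quat(o['tool_rot']).as_euler('zyx',degrees=True)); print(mv(o,[.5317,-.2457,.28]))
E
```

```text
[0.65003929 0.22113079 0.31018823] 0.0478178165506325 24.999797344207764 [ -20.49559888    0.96203536 -179.83159808]
[-274.8  395.8   26.8]
```

{"op": "servo_tool", "data": {
  "rows": [1, -0.0226, 0.033, 0, 0, 1, -0.0226, 0.033, 0, 0, 1, -0.0226, 0.033, 0, 0, 1, -0.0226, 0.033, 0, 0, 1, -0.0226, 0.033, 0, 0]
}}

```text
time: 16.28
position: [0.5967, 0.0249, 0.3002]
tool_rot: [0.984, 0.178, -0.0, -0.0]
ft_force: [0.0, 0.2, 0.2]
grip_width: 0.0476
grip_force: 25.0
```

{"op": "servo_tool", "data": {
  "rows": [1, -0.0226, 0.033, 0, 0, 1, -0.0226, 0.033, 0, 0, 1, -0.0226, 0.033, 0, 0, 1, -0.0226, 0.033, 0, 0, 1, -0.0226, 0.033, 0, 0]
}}

```text
time: 16.7
position: [0.5487, -0.1694, 0.3003]
tool_rot: [0.984, 0.178, -0.0, -0.0]
ft_force: [0.9, -0.1, 0.1]
grip_width: 0.0478
grip_force: 25.0
```

{"op": "servo_tool", "data": {
  "rows": [1, -0.0226, 0.033, 0, 0, 1, -0.0226, 0.033, 0, 0, 1, 0, 0, 0, 0, 1, 0, 0, 0, 0, 1, 0, 0, 0, 0]
}}

```text
time: 17.12
position: [0.5301, -0.2453, 0.3001]
tool_rot: [0.984, 0.177, -0.0, -0.001]
ft_force: [0.4, 0.4, -0.7]
grip_width: 0.0476
grip_force: 25.0
```

```bash
python3 - <<'E'
from h import *
o=robot.get_obs(); print(o['position'],o['grip_width'],o['grip_force'],R.from_quat(o['tool_rot']).as_euler('zyx',degrees=True)); print(mv(o,[.5317,-.2457,.1175]))
c=shot('wrist'); r=robot.place_of(c,'thick_roll_0'); print([(np.round(q['at'],3),q['score']) for q in r])
for r in fit_rolls(c,'thick_roll_0',o['position'][2]-.0045): print(r)
E
```

```text
[ 0.53013716 -0.24525172  0.3000835 ] 0.04758488930948563 24.999956488609314 [-2.04240419e+01 -4.42599489e-02 -1.79920497e+02]
[  1.4   1.3 182.6]
[(array([ 0.525, -0.248,  0.295]), 0.93)]
(0.87, [282.0, 268.0], '', [([0.5336, -0.2437], 0.768, [-2.3, -26.8]), ([0.5309, -0.2447], 0.889, [2.7, -16.9])])
```

{"op": "servo_tool", "data": {
  "rows": [1, 0.0015, 0.001, 0.035, 0, 1, 0, 0, 0.035, 0, 1, 0, 0, 0.035, 0, 1, 0, 0, 0.03, 0, 1, 0, 0, 0.02, 0]
}}

```text
time: 17.68
position: [0.5314, -0.2434, 0.1427]
tool_rot: [0.984, 0.179, -0.002, -0.002]
ft_force: [-0.9, 0.3, -0.4]
grip_width: 0.0479
grip_force: 25.0
```

{"op": "servo_tool", "data": {
  "rows": [1, 0, 0, 0.015, 0, 1, 0, 0, 0.009, 0, 1, 0, 0, 0.002, 0, 1, 0, 0, 0, 0, 1, 0, 0, 0, 0]
}}

```text
time: 18.1
position: [0.5333, -0.246, 0.1206]
tool_rot: [0.984, 0.178, 0.001, 0.001]
ft_force: [0.5, -0.3, -0.6]
grip_width: 0.0478
grip_force: 25.0
```

{"op": "servo_tool", "data": {
  "rows": [1, -0.001, 0, 0.002, 0, 1, 0, 0, 0.0015, 0, 1, 0, 0, 0, 0, 1, 0, 0, 0, 0, 0.2, 0, 0, 0, 0]
}}

```text
time: 18.52
position: [0.5316, -0.2466, 0.1166]
tool_rot: [0.984, 0.178, 0.0, 0.0]
ft_force: [0.1, 0.9, 2.3]
grip_width: 0.0475
grip_force: 25.0
```

{"op": "servo_tool", "data": {
  "rows": [0, 0, 0, 0, 0, -0.3, 0, 0, 0, 0, -0.5, 0, 0, 0, 0, -0.5, 0, 0, 0, 0, -0.5, 0, 0, -0.01, 0]
}}

```text
time: 18.93
position: [0.5301, -0.2455, 0.1245]
tool_rot: [0.984, 0.178, -0.002, -0.002]
ft_force: [-1.3, 1.3, -0.7]
grip_width: 0.063
grip_force: 0.0
```

{"op": "servo_tool", "data": {
  "rows": [-0.5, 0, 0, -0.03, 0, -0.5, 0, 0, -0.04, 0, -0.5, 0, 0, -0.04, 0, -0.5, 0, 0, -0.04, 0, -0.5, 0, 0, -0.02, 0]
}}

```text
time: 19.35
position: [0.5332, -0.2475, 0.3023]
tool_rot: [0.984, 0.178, 0.003, 0.003]
ft_force: [0.3, -0.9, 0.8]
grip_width: 0.0651
grip_force: 0.0
```

{"op": "servo_tool", "data": {
  "rows": [-0.5, 0, 0, 0, 0, -0.5, 0, 0, 0, 0]
}}

```text
time: 19.52
position: [0.5319, -0.2467, 0.2981]
tool_rot: [0.984, 0.178, 0.001, 0.001]
ft_force: [0.0, 0.1, -0.7]
grip_width: 0.065
grip_force: 0.0
```

```bash
python3 - <<'E'
from h import *
c=shot('wrist','w7');o=c['obs']; print(o['position'],R.from_quat(o['tool_rot']).as_euler('zyx',degrees=True))
for r in fit_rolls(c,'thick_roll_0',.112): print(r)
s=shot('side'); print([(np.round(q['at'],3),q['score']) for q in robot.place_of(s,'thick_roll_0')]); print(mv(o,[.469,.268,.30]))
E
```

```text
[ 0.53188067 -0.2466623   0.29808641] [-20.4818889    0.18197427 179.86816378]
(0.55, [282.0, 188.0], '', [([0.5308, -0.2462], 0.925, [-1.6, -2.8]), ([0.5295, -0.2466], 0.996, [-0.5, -0.3])])
[(array([ 0.756,  0.202, -0.002]), 0.77), (array([ 0.53 , -0.246,  0.115]), 0.58), (array([0.469, 0.266, 0.07 ]), 0.5)]
[ 121.2 -504.1   -3.3]
```

{"op": "servo_tool", "data": {
  "rows": [-0.5, 0.0093, -0.0388, 0, 0, -0.5, 0.0093, -0.0388, 0, 0, -0.5, 0.0093, -0.0388, 0, 0, -0.5, 0.0093, -0.0388, 0, 0, -0.5, 0.0093, -0.0388, 0, 0]
}}

```text
time: 20.13
position: [0.5058, -0.0466, 0.2944]
tool_rot: [0.984, 0.177, -0.002, -0.001]
ft_force: [0.7, -1.0, 0.0]
grip_width: 0.0652
grip_force: 0.0
```

{"op": "servo_tool", "data": {
  "rows": [-0.5, 0.0093, -0.0388, 0, 0, -0.5, 0.0093, -0.0388, 0, 0, -0.5, 0.0093, -0.0388, 0, 0, -0.5, 0.0093, -0.0388, 0, 0, -0.5, 0.0093, -0.0388, 0, 0]
}}

```text
time: 20.55
position: [0.4814, 0.1514, 0.2946]
tool_rot: [0.984, 0.178, -0.002, -0.0]
ft_force: [0.9, 0.6, -0.0]
grip_width: 0.0652
grip_force: 0.0
```

{"op": "servo_tool", "data": {
  "rows": [-0.5, 0.0093, -0.0388, 0, 0, -0.5, 0.0093, -0.0388, 0, 0, -0.5, 0.0093, -0.0388, 0.02, 0, -0.5, 0, 0, 0.04, 0, -0.5, 0, 0, 0.03, 0]
}}

```text
time: 20.97
position: [0.4669, 0.268, 0.2048]
tool_rot: [0.984, 0.18, -0.001, 0.0]
ft_force: [-0.3, -0.4, -0.5]
grip_width: 0.0653
grip_force: 0.0
```

{"op": "servo_tool", "data": {
  "rows": [-0.5, 0, 0, 0, 0, -0.5, 0, 0, 0, 0, -0.5, 0, 0, 0, 0]
}}

```text
time: 21.22
position: [0.4694, 0.2657, 0.2079]
tool_rot: [0.984, 0.177, 0.0, -0.0]
ft_force: [0.1, -0.1, 0.2]
grip_width: 0.0652
grip_force: 0.0
```

```bash
python3 - <<'E'
from h import *
c=shot('wrist','w8');o=c['obs']; print(o['position'],R.from_quat(o['tool_rot']).as_euler('zyx',degrees=True))
for n in('thick_roll_0','thin_roll_0'):
  for r in fit_rolls(c,n):
    print(n,r,mv(o,[*r[3][0][0],.081]))
print([(np.round(q['at'],3),q['score']) for q in robot.place_of(c,'tray_high')])
E
```

```text
[0.46939628 0.26572686 0.20793198] [-2.04423904e+01  3.69545226e-02 -1.79988705e+02]
thick_roll_0 (0.75, [282.0, 201.0], '', [([0.4707, 0.2671], 0.96, [-0.1, -1.6]), ([0.4692, 0.2665], 1.046, [1.5, 1.9])]) [  1.6  -0.8 126.9]
thin_roll_0 (0.81, [535.0, 38.0], 'edge', [([0.65, 0.1374], 0.632, [-31.6, -3.7]), ([0.6519, 0.1347], 0.727, [-23.1, -0.8])]) [124.3 183.3 127. ]
[(array([0.462, 0.134, 0.081]), 0.78)]
```

{"op": "servo_tool", "data": {
  "rows": [-0.5, 0.0016, -0.0008, 0.03, 0, -0.5, 0, 0, 0.04, 0, -0.5, 0, 0, 0.03, 0, -0.5, 0, 0, 0.015, 0, -0.5, 0, 0, 0.009, 0]
}}

```text
time: 21.83
position: [0.4693, 0.2666, 0.0821]
tool_rot: [0.984, 0.177, -0.001, 0.0]
ft_force: [1.0, -1.1, -0.0]
grip_width: 0.0653
grip_force: 0.0
```

{"op": "servo_tool", "data": {
  "rows": [-0.5, 0, 0, 0.0025, 0, 1, 0, 0, 0, 0, 1, 0, 0, 0, 0, 1, 0, 0, 0, 0, 1, 0, 0, 0, 0]
}}

```text
time: 22.25
position: [0.4708, 0.2674, 0.0823]
tool_rot: [0.984, 0.178, 0.002, -0.0]
ft_force: [-0.2, -0.2, 3.6]
grip_width: 0.0473
grip_force: 25.0
```

{"op": "servo_tool", "data": {
  "rows": [1, 0, 0, 0, 0, 1, 0, 0, -0.03, 0, 1, 0, 0, -0.04, 0, 1, 0, 0, -0.04, 0, 1, 0, 0, -0.04, 0]
}}

```text
time: 22.67
position: [0.4691, 0.2669, 0.2326]
tool_rot: [0.984, 0.178, -0.0, 0.0]
ft_force: [1.1, -0.5, -0.9]
grip_width: 0.0472
grip_force: 25.0
```

{"op": "servo_tool", "data": {
  "rows": [1, 0, 0, -0.04, 0, 1, 0, 0, -0.03, 0, 1, 0, 0, 0, 0, 1, 0, 0, 0, 0]
}}

```text
time: 23.0
position: [0.4705, 0.2675, 0.3033]
tool_rot: [0.984, 0.178, 0.003, -0.0]
ft_force: [-0.4, -0.6, -1.3]
grip_width: 0.0467
grip_force: 25.0
```

```bash
python3 - <<'E'
from h import *
o=robot.get_obs(); print(o['position'],o['grip_width'],o['grip_force'],R.from_quat(o['tool_rot']).as_euler('zyx',degrees=True)); print(mv(o,[.5315,-.2457,.30]))
E
```

```text
[0.47053561 0.26747372 0.30327935] 0.04667714150666219 24.999853083863854 [ -20.49014       0.29793147 -179.90301334]
[-122.5  502.     2.7]
```

{"op": "servo_tool", "data": {
  "rows": [1, -0.0094, 0.0386, 0, 0, 1, -0.0094, 0.0386, 0, 0, 1, -0.0094, 0.0386, 0, 0, 1, -0.0094, 0.0386, 0, 0, 1, -0.0094, 0.0386, 0, 0]
}}

```text
time: 23.42
position: [0.4915, 0.0684, 0.2987]
tool_rot: [0.984, 0.178, -0.002, -0.001]
ft_force: [1.0, -0.2, -0.7]
grip_width: 0.047
grip_force: 25.0
```

{"op": "servo_tool", "data": {
  "rows": [1, -0.0094, 0.0386, 0, 0, 1, -0.0094, 0.0386, 0, 0, 1, -0.0094, 0.0386, 0, 0, 1, -0.0094, 0.0386, 0, 0, 1, -0.0094, 0.0386, 0, 0]
}}

```text
time: 23.83
position: [0.5151, -0.1287, 0.2986]
tool_rot: [0.984, 0.178, -0.002, -0.002]
ft_force: [0.7, 0.9, -0.0]
grip_width: 0.0472
grip_force: 25.0
```

{"op": "servo_tool", "data": {
  "rows": [1, -0.0094, 0.0386, 0, 0, 1, -0.0094, 0.0386, 0, 0, 1, -0.0094, 0.0386, 0, 0, 1, 0, 0, 0, 0, 1, 0, 0, 0, 0]
}}

```text
time: 24.25
position: [0.5296, -0.2473, 0.2981]
tool_rot: [0.984, 0.176, -0.002, -0.002]
ft_force: [-0.6, 0.6, -0.1]
grip_width: 0.0474
grip_force: 25.0
```

{"op": "servo_tool", "data": {
  "rows": [1, 0, 0, 0.035, 0, 1, 0, 0, 0.035, 0, 1, 0, 0, 0.03, 0, 1, 0, 0, 0.02, 0, 1, 0, 0, 0.01, 0]
}}

```text
time: 24.67
position: [0.5278, -0.2421, 0.1665]
tool_rot: [0.984, 0.178, -0.003, -0.004]
ft_force: [-0.0, 1.5, -0.6]
grip_width: 0.0471
grip_force: 25.0
```

{"op": "servo_tool", "data": {
  "rows": [1, 0, 0, 0, 0, 1, 0, 0, 0, 0, 1, 0, 0, 0, 0]
}}

```text
time: 24.92
position: [0.5317, -0.2457, 0.1722]
tool_rot: [0.984, 0.178, 0.001, 0.001]
ft_force: [0.3, -0.0, -0.2]
grip_width: 0.0474
grip_force: 25.0
```

```bash
python3 - <<'E'
from h import *
o=robot.get_obs(); print(o['position'],o['grip_width'],o['grip_force'],R.from_quat(o['tool_rot']).as_euler('zyx',degrees=True)); print(mv(o,[.5315,-.2460,.1370]))
c=shot('wrist'); s=shot('side')
for n in('thick_roll_0','tray_low'): print([(np.round(q['at'],3),q['score']) for k in(c,s) for q in robot.place_of(k,n)])
E
```

```text
[ 0.53173922 -0.24571734  0.17216373] 0.0474430524851014 24.9999756552279 [-2.05155456e+01  1.14263952e-01  1.79926310e+02]
[-0.4  0.1 35.2]
[(array([ 0.529, -0.246,  0.111]), 0.61), (array([ 0.53 , -0.245,  0.17 ]), 0.61), (array([ 0.53 , -0.249,  0.111]), 0.61), (array([ 0.531, -0.245,  0.163]), 0.52), (array([ 0.761,  0.2  , -0.001]), 0.46)]
[(array([ 0.538, -0.245,  0.104]), 0.73), (array([ 0.536, -0.244,  0.104]), 0.6), (array([0.656, 0.127, 0.076]), 0.32)]
```

{"op": "servo_tool", "data": {
  "rows": [1, 0, 0, 0.015, 0, 1, 0, 0, 0.012, 0, 1, 0, 0, 0.006, 0, 1, 0, 0, 0, 0, 1, 0, 0, 0, 0]
}}

```text
time: 25.63
position: [0.5309, -0.2459, 0.138]
tool_rot: [0.984, 0.178, -0.0, -0.0]
ft_force: [0.5, 0.2, -0.4]
grip_width: 0.0476
grip_force: 25.0
```

{"op": "servo_tool", "data": {
  "rows": [1, 0, 0, 0.001, 0, 1, 0, 0, 0.001, 0, 1, 0, 0, 0, 0, 1, 0, 0, 0, 0, 1, 0, 0, 0, 0]
}}

```text
time: 26.05
position: [0.5311, -0.2459, 0.1363]
tool_rot: [0.984, 0.178, 0.0, 0.0]
ft_force: [0.2, -0.5, 1.2]
grip_width: 0.0471
grip_force: 25.0
```

{"op": "servo_tool", "data": {
  "rows": [0.2, 0, 0, 0, 0, 0, 0, 0, 0, 0, -0.3, 0, 0, 0, 0, -0.5, 0, 0, 0, 0, -0.5, 0, 0, 0, 0]
}}

```text
time: 26.47
position: [0.5306, -0.2455, 0.1356]
tool_rot: [0.984, 0.178, -0.0, -0.0]
ft_force: [-0.2, 0.0, 1.2]
grip_width: 0.0597
grip_force: 0.0
```

{"op": "servo_tool", "data": {
  "rows": [-0.5, 0, 0, -0.02, 0, -0.5, 0, 0, -0.04, 0, -0.5, 0, 0, -0.04, 0, -0.5, 0, 0, -0.04, 0, -0.5, 0, 0, -0.02, 0]
}}

```text
time: 26.88
position: [0.5324, -0.2467, 0.301]
tool_rot: [0.984, 0.178, 0.003, 0.003]
ft_force: [0.2, -0.2, 0.6]
grip_width: 0.0652
grip_force: 0.0
```

{"op": "servo_tool", "data": {
  "rows": [-0.5, 0, 0, 0, 0, -0.5, 0, 0, 0, 0, -0.5, 0, 0, 0, 0]
}}

```text
time: 27.13
position: [0.5298, -0.245, 0.2945]
tool_rot: [0.984, 0.178, -0.001, -0.001]
ft_force: [-0.3, -0.6, -0.5]
grip_width: 0.0652
grip_force: 0.0
```

```bash
python3 - <<'E'
from h import *
c=shot('wrist','w9');o=c['obs']; print(o['position'],R.from_quat(o['tool_rot']).as_euler('zyx',degrees=True))
s=shot('side')
for n in('thick_roll_0','tray_high'): print([(np.round(q['at'],3),q['score']) for k in(c,s) for q in robot.place_of(k,n)])
for h in(.112,.132):
  for r in fit_rolls(c,'thick_roll_0',h): print(h,r)
print(mv(o,[.463,.136,.28]))
cv2.imwrite('pics/c9.png',np.hstack([cv2.resize(c['pixels'][60:300,150:430],(400,343)),cv2.resize(s['pixels'][110:230,240:380],(400,343))])[:,:,::-1])
E
```

```text
[ 0.52984464 -0.24504662  0.29445268] [-2.04771477e+01 -1.45651133e-01 -1.79900591e+02]
[(array([ 0.528, -0.249,  0.134]), 0.74), (array([ 0.53 , -0.249,  0.115]), 0.5), (array([ 0.533, -0.246,  0.127]), 0.66), (array([0.758, 0.201, 0.005]), 0.66), (array([ 0.528, -0.246,  0.112]), 0.52)]
[(array([0.464, 0.133, 0.076]), 0.76)]
0.112 (0.57, [283.0, 195.0], '', [([0.5224, -0.2478], 0.11, [-23.8, -38.1]), ([0.521, -0.2483], 0.119, [-22.7, -35.4])])
0.132 (0.57, [283.0, 195.0], '', [([0.5275, -0.2459], 0.098, [-27.1, -41.4]), ([0.5261, -0.2465], 0.106, [-25.8, -38.5])])
[  70.7 -380.3   15.3]
```

View pics/c9.png

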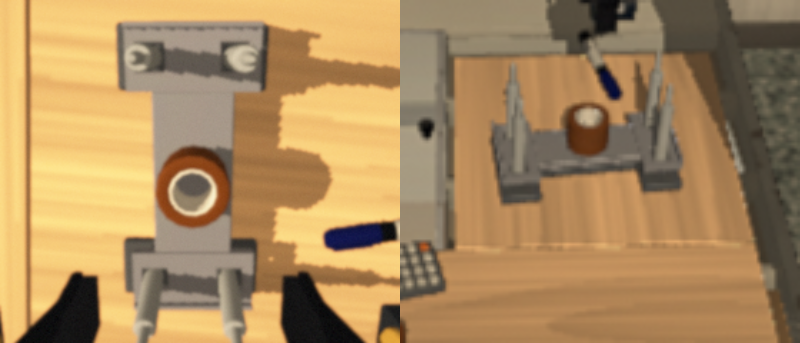

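{"op": "servo_tool", "data": {
  "rows": [-1, 0.0071, -0.038, 0, 0, -1, 0.0071, -0.038, 0, 0, -1, 0.0071, -0.038, 0, 0, -1, 0.0071, -0.038, 0, 0, -1, 0.0071, -0.038, 0, 0]
}}

```text
time: 27.95
position: [0.497, -0.0538, 0.2958]
tool_rot: [0.984, 0.177, 0.0, -0.0]
ft_force: [0.8, -0.2, -0.5]
grip_width: 0.0852
grip_force: 0.0
```

{"op": "servo_tool", "data": {
  "rows": [-1, 0.0071, -0.038, 0, 0, -1, 0.0071, -0.038, 0, 0, -1, 0.0071, -0.038, 0, 0, -1, 0.0071, -0.038, 0, 0, -1, 0.0071, -0.038, 0, 0]
}}

```text
time: 28.37
position: [0.4638, 0.1368, 0.296]
tool_rot: [0.984, 0.178, 0.0, 0.0]
ft_force: [0.5, 1.7, -0.6]
grip_width: 0.0871
grip_force: 0.0
```

{"op": "servo_tool", "data": {
  "rows": [-1, 0, 0, 0.01, -7.1, -1, 0, 0, 0.01, -7.1, -1, 0, 0, 0, 0, -1, 0, 0, 0, 0, -1, 0, 0, 0, 0]
}}

```text
time: 28.78
position: [0.4648, 0.1348, 0.2762]
tool_rot: [0.955, 0.296, 0.0, 0.0]
ft_force: [0.4, -1.2, 0.1]
grip_width: 0.0868
grip_force: 0.0
```

```bash
python3 - <<'E'
from h import *
c=shot('wrist','w10');o=c['obs']; print(o['position'],R.from_quat(o['tool_rot']).as_euler('zyx',degrees=True))
x,H,f=fit_tray(c,'tray_high',.010,[.463,.136,.608,.078]); print(x.round(4),np.degrees(x[2]));print(H.round(1),f.round(1)); print(mv(o,[x[0],x[1],.0815]))
E
```

```text
[0.46484443 0.13479375 0.27620768] [-3.44898217e+01  2.96291905e-02  1.79999615e+02]
[0.4631 0.1356 0.6073 0.078 ] 34.795024340230974
[[256.5 254.3  49.4]
 [307.4 253.8  59.6]
 [309.6 103.1 115.5]
 [252.  103.3 126.7]] [-0.2  0.1  0.3 -0.1  0.   0.1 -0.1  0.   0.1]
[ -1.1  -1.7 194.7]
```

{"op": "servo_tool", "data": {
  "rows": [-1, -0.0011, -0.0017, 0.035, -0.3, -1, 0, 0, 0.04, 0, -1, 0, 0, 0.04, 0, -1, 0, 0, 0.035, 0, -1, 0, 0, 0.02, 0]
}}

```text
time: 29.3
position: [0.4613, 0.1351, 0.1032]
tool_rot: [0.954, 0.299, -0.002, -0.0]
ft_force: [0.1, 0.8, -0.3]
grip_width: 0.0871
grip_force: 0.0
```

{"op": "servo_tool", "data": {
  "rows": [-1, 0, 0, 0.015, 0, -1, 0, 0, 0.0075, 0, -1, 0, 0, 0, 0, -1, 0, 0, 0, 0, -1, 0, 0, 0, 0]
}}

```text
time: 29.72
position: [0.4637, 0.1358, 0.0845]
tool_rot: [0.954, 0.3, 0.001, 0.0]
ft_force: [-0.3, -0.4, 0.1]
grip_width: 0.087
grip_force: 0.0
```

```bash
python3 - <<'E'
from h import *
o=robot.get_obs(); print(o['position'],R.from_quat(o['tool_rot']).as_euler('zyx',degrees=True),mv(o,[.4631,.1356,.0815]))
E
```

```text
[0.46370664 0.1357866  0.08445711] [-3.49401683e+01  1.49213129e-01 -1.79990910e+02] [-0.6 -0.2  3. ]
```

{"op": "servo_tool", "data": {
  "rows": [-1, -0.0005, 0, 0.0025, 0, -1, 0, 0, 0, 0, 1, 0, 0, 0, 0, 1, 0, 0, 0, 0, 1, 0, 0, 0, 0],
  "newtons": 45
}}

```text
time: 30.13
position: [0.4623, 0.1356, 0.0812]
tool_rot: [0.954, 0.301, 0.0, 0.0]
ft_force: [-0.7, -0.5, -0.1]
grip_width: 0.0744
grip_force: 0.0
```

{"op": "servo_tool", "data": {
  "rows": [1, 0, 0, 0, 0, 1, 0, 0, 0, 0, 1, 0, 0, 0, 0, 1, 0, 0, 0, 0, 1, 0, 0, 0, 0]
}}

```text
time: 30.55
position: [0.4622, 0.1356, 0.0809]
tool_rot: [0.954, 0.301, 0.0, 0.0]
ft_force: [-0.6, 0.4, 0.7]
grip_width: 0.0555
grip_force: 45.0
```

{"op": "servo_tool", "data": {
  "rows": [1, 0, 0, -0.03, 0, 1, 0, 0, -0.04, 0, 1, 0, 0, -0.04, 0, 1, 0, 0, -0.04, 0, 1, 0, 0, -0.04, 0]
}}

```text
time: 30.97
position: [0.4609, 0.1355, 0.2721]
tool_rot: [0.954, 0.3, -0.001, -0.0]
ft_force: [1.2, 0.2, -3.0]
grip_width: 0.0553
grip_force: 45.0
```

{"op": "servo_tool", "data": {
  "rows": [1, 0, 0, -0.035, 0, 1, 0, 0, 0, 7.2, 1, 0, 0, 0, 7.1, 1, 0, 0, 0, 0, 1, 0, 0, 0, 0]
}}

```text
time: 31.38
position: [0.4612, 0.1356, 0.3052]
tool_rot: [0.983, 0.181, -0.001, -0.0]
ft_force: [-0.2, -0.1, -2.9]
grip_width: 0.055
grip_force: 45.0
```

```bash
python3 - <<'E'
from h import *
c=shot('wrist','w11');o=c['obs']; print(o['position'],R.from_quat(o['tool_rot']).as_euler('zyx',degrees=True),o['grip_width'],o['grip_force'])
print(mv(o,[.5317,-.2457,.305]))
E
```

```text
[0.46118805 0.13555898 0.30516704] [-2.08996664e+01 -1.17148131e-01  1.79994866e+02] 0.05498272051735691 44.998741149902344
[-7.010e+01  3.813e+02  1.000e-01]
```

{"op": "servo_tool", "data": {
  "rows": [1, -0.007, 0.0381, 0, 0.4, 1, -0.007, 0.0381, 0, 0, 1, -0.007, 0.0381, 0, 0, 1, -0.007, 0.0381, 0, 0, 1, -0.007, 0.0381, 0, 0]
}}

```text
time: 31.85
position: [0.4953, -0.0566, 0.3049]
tool_rot: [0.984, 0.178, -0.001, -0.001]
ft_force: [0.3, 0.3, -2.8]
grip_width: 0.0555
grip_force: 45.0
```

{"op": "servo_tool", "data": {
  "rows": [1, -0.007, 0.0381, 0, 0, 1, -0.007, 0.0381, 0, 0, 1, -0.007, 0.0381, 0, 0, 1, -0.007, 0.0381, 0, 0, 1, -0.007, 0.0381, 0, 0]
}}

```text
time: 32.27
position: [0.5285, -0.2476, 0.3045]
tool_rot: [0.984, 0.177, -0.001, -0.001]
ft_force: [0.3, -0.1, -2.1]
grip_width: 0.0555
grip_force: 45.0
```

{"op": "servo_tool", "data": {
  "rows": [1, 0, 0, 0, 0, 1, 0, 0, 0.03, 0, 1, 0, 0, 0.025, 0, 1, 0, 0, 0.015, 0, 1, 0, 0, 0, 0]
}}

```text
time: 32.68
position: [0.526, -0.244, 0.2307]
tool_rot: [0.984, 0.177, -0.004, -0.004]
ft_force: [-0.2, -0.1, -2.4]
grip_width: 0.0556
grip_force: 45.0
```

{"op": "servo_tool", "data": {
  "rows": [1, 0, 0, 0, 0, 1, 0, 0, 0, 0, 1, 0, 0, 0, 0]
}}

```text
time: 32.93
position: [0.53, -0.2464, 0.2373]
tool_rot: [0.984, 0.177, 0.001, 0.001]
ft_force: [0.3, -0.1, -2.0]
grip_width: 0.0555
grip_force: 45.0
```

```bash
python3 - <<'E'
from h import *
o=robot.get_obs(); print(o['position'],R.from_quat(o['tool_rot']).as_euler('zyx',degrees=True),o['grip_width'],mv(o,[.5310,-.2459,.226]))
E
```

```text
[ 0.5299854  -0.24643214  0.23727032] [-2.03597746e+01  1.37193540e-01  1.79901400e+02] 0.05546009855531536 [ 1.1 -0.2 11.3]
```

{"op": "servo_tool", "data": {
  "rows": [1, 0.001, 0, 0.008, -0.1, 1, 0, 0, 0.004, 0, 1, 0, 0, 0, 0, 1, 0, 0, 0, 0, 1, 0, 0, 0, 0]
}}

```text
time: 33.35
position: [0.53, -0.2456, 0.2239]
tool_rot: [0.984, 0.177, 0.0, 0.0]
ft_force: [-0.1, -0.3, -1.9]
grip_width: 0.0554
grip_force: 45.0
```

```bash
python3 - <<'E'
from h import *
c=shot('wrist'); o=c['obs']; print(o['position'],R.from_quat(o['tool_rot']).as_euler('zyx',degrees=True),o['grip_width'],o['ft_force'])
z=o['position'][2]-.003; E=R.from_quat(o['tool_rot']).as_matrix()[:,0]; t=np.arctan2(E[1],E[0]); b=o['position'][:2]+E[:2]*.0007
for n,side,zz in(('top',.010,z+.01),('bot',.010,z),('tip',.003,.212),('pin',.007,.204),('sh',.015,.184)):
    for sy in(.028,-.028): q=proj(c,np.c_[place(sq(.08,sy,side/2),*b,t),np.full(4,zz)]); print(n,((q-[180,60])*3.8).round().tolist(), ((q.mean(0)-[180,60])*3.8).round())
cv2.imwrite('pics/c10.png',cv2.resize(c['pixels'][60:160,180:390,::-1],None,fx=3.8,fy=3.8,interpolation=cv2.INTER_CUBIC))
E
```

```text
[ 0.53000907 -0.24561417  0.22394745] [-2.04220775e+01  5.84523397e-03  1.79994908e+02] 0.05542608454827978 [-0.07919098 -0.25910968 -1.85256222]
top [[188.0, 214.0], [183.0, 121.0], [93.0, 121.0], [99.0, 214.0]] [141. 168.]
top [[682.0, 214.0], [688.0, 121.0], [598.0, 121.0], [594.0, 214.0]] [641. 167.]
bot [[200.0, 210.0], [196.0, 123.0], [111.0, 123.0], [117.0, 210.0]] [156. 166.]
bot [[665.0, 210.0], [670.0, 122.0], [586.0, 122.0], [582.0, 210.0]] [626. 166.]
tip [[180.0, 178.0], [179.0, 153.0], [155.0, 153.0], [157.0, 178.0]] [168. 166.]
tip [[625.0, 178.0], [626.0, 153.0], [602.0, 153.0], [601.0, 178.0]] [614. 166.]
pin [[205.0, 193.0], [203.0, 137.0], [150.0, 137.0], [152.0, 193.0]] [178. 165.]
pin [[629.0, 193.0], [632.0, 137.0], [578.0, 137.0], [576.0, 193.0]] [604. 165.]
sh [[252.0, 217.0], [248.0, 109.0], [144.0, 109.0], [150.0, 217.0]] [199. 163.]
sh [[632.0, 216.0], [637.0, 109.0], [533.0, 109.0], [530.0, 217.0]] [583. 163.]
```

View pics/c10.png

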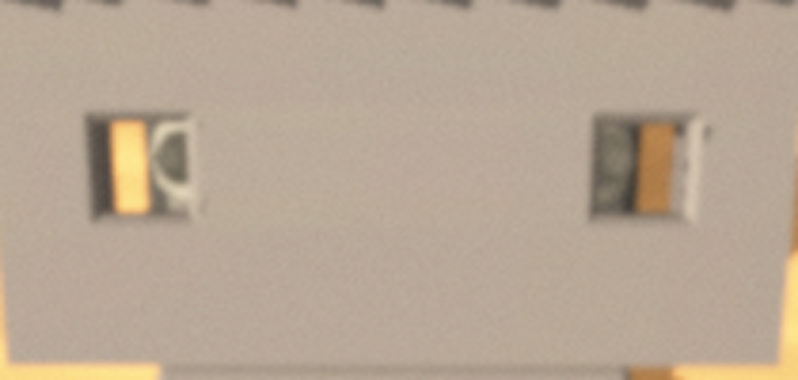

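{"op": "servo_tool", "data": {
  "rows": [1, 0.0009, 0.0003, 0, 0, 1, 0, 0, 0.006, 0, 1, 0, 0, 0.006, 0, 1, 0, 0, 0.006, 0, 1, 0, 0, 0, 0]
}}

```text
time: 33.82
position: [0.5298, -0.2449, 0.204]
tool_rot: [0.984, 0.177, -0.001, -0.001]
ft_force: [-0.4, 0.9, -2.3]
grip_width: 0.0555
grip_force: 45.0
```

```bash
python3 - <<'E'
from h import *
o=robot.get_obs(); print(o['position'],R.from_quat(o['tool_rot']).as_euler('zyx',degrees=True),o['grip_width'],o['ft_force'],mv(o,[.5309,-.2458,.187]))
E
```

```text
[ 0.52980519 -0.24487538  0.20395761] [-2.04110910e+01 -1.79656322e-01 -1.79873805e+02] 0.05554985621036045 [-0.37290379  0.85081606 -2.30277093] [ 0.7  1.3 17. ]
```

{"op": "servo_tool", "data": {
  "rows": [1, 0, 0, 0, 0, 1, 0, 0, 0.005, 0, 1, 0, 0, 0.005, 0, 1, 0, 0, 0.003, 0, 1, 0, 0, 0, 0]
}}

```text
time: 34.23
position: [0.5304, -0.2453, 0.1919]
tool_rot: [0.984, 0.177, -0.001, -0.001]
ft_force: [-0.1, -0.3, -2.1]
grip_width: 0.0554
grip_force: 45.0
```

{"op": "servo_tool", "data": {
  "rows": [1, 0, 0, 0.0015, 0, 1, 0, 0, 0.001, 0, 1, 0, 0, 0, 0, 1, 0, 0, 0, 0, 1, 0, 0, 0, 0]
}}

```text
time: 34.65
position: [0.531, -0.2457, 0.1906]
tool_rot: [0.984, 0.177, 0.0, 0.0]
ft_force: [-0.6, -0.1, -2.1]
grip_width: 0.0548
grip_force: 45.0
```

{"op": "servo_tool", "data": {
  "rows": [1, 0, 0, 0.0015, 0, 1, 0, 0, 0.0015, 0, 1, 0, 0, 0, 0, 1, 0, 0, 0, 0, 1, 0, 0, 0, 0]
}}

```text
time: 35.07
position: [0.5309, -0.2456, 0.1873]
tool_rot: [0.984, 0.177, -0.0, -0.0]
ft_force: [-0.6, 0.2, -3.1]
grip_width: 0.0553
grip_force: 45.0
```

{"op": "servo_tool", "data": {
  "rows": [1, 0, 0, 0.001, 0, 1, 0, 0, 0, 0, 1, 0, 0, 0, 0, 0.2, 0, 0, 0, 0, 0, 0, 0, 0, 0]
}}

```text
time: 35.48
position: [0.5311, -0.2457, 0.1869]
tool_rot: [0.984, 0.177, 0.0, 0.0]
ft_force: [-0.6, 0.6, 2.8]
grip_width: 0.0549
grip_force: 45.0
```

{"op": "servo_tool", "data": {
  "rows": [-0.5, 0, 0, 0, 0, -1, 0, 0, 0, 0, -1, 0, 0, 0, 0, -1, 0, 0, 0, 0, -1, 0, 0, -0.01, 0]
}}

```text
time: 35.9
position: [0.5297, -0.2448, 0.1947]
tool_rot: [0.984, 0.177, -0.002, -0.002]
ft_force: [-0.5, 0.3, -0.8]
grip_width: 0.0807
grip_force: 0.0
```

{"op": "servo_tool", "data": {
  "rows": [-1, 0, 0, -0.03, 0, -1, 0, 0, -0.04, 0, -1, 0, 0, -0.04, 0, -1, 0, 0, 0, 0, -1, 0, 0, 0, 0]
}}

```text
time: 36.32
position: [0.5325, -0.2466, 0.3102]
tool_rot: [0.984, 0.177, 0.003, 0.003]
ft_force: [-0.1, -0.1, -1.1]
grip_width: 0.0869
grip_force: 0.0
```

```bash
python3 - <<'E'
from h import *
c=shot('wrist','w12');o=c['obs']; print(o['position'],R.from_quat(o['tool_rot']).as_euler('zyx',degrees=True))
s=shot('side'); g=shot('scene')
for n in('tray_high','tray_low','thin_roll_0','thick_roll_0','calculator'): print(n,[(np.round(q['at'],3).tolist(),round(q['score'],2)) for k in(c,s,g) for q in robot.place_of(k,n)])
print(mv(o,[.66,.1,.31]))
E
```

```text
[ 0.53246236 -0.24659906  0.31023299] [-20.42326731   0.37377946 179.73213172]
tray_high [([0.53, -0.247, 0.184], 0.63), ([0.535, -0.247, 0.186], 0.95), ([0.533, -0.25, 0.181], 0.95)]
tray_low [([0.533, -0.242, 0.1], 0.82), ([0.534, -0.249, 0.182], 0.24), ([0.529, -0.244, 0.132], 0.22)]
thin_roll_0 [([0.685, 0.049, 0.08], 0.74), ([0.654, 0.131, 0.074], 0.67), ([0.656, 0.127, 0.078], 0.62), ([0.683, 0.056, 0.076], 0.56)]
thick_roll_0 [([0.758, 0.202, 0.001], 0.58), ([0.53, -0.247, 0.127], 0.45), ([0.528, -0.246, 0.115], 0.4), ([0.532, -0.244, 0.111], 0.65)]
calculator [([0.697, -0.033, 0.077], 0.64), ([0.699, -0.031, 0.078], 0.83)]
[ 240.5 -280.3   -0.6]
```

{"op": "servo_tool", "data": {
  "rows": [-0.5, 0.0249, -0.0309, 0, 0, -0.5, 0.0249, -0.0309, 0, 0, -0.5, 0.0249, -0.0309, 0, 0, -0.5, 0.0249, -0.0309, 0, 0, -0.5, 0.0249, -0.0309, 0, 0]
}}

```text
time: 37.63
position: [0.594, -0.0558, 0.3066]
tool_rot: [0.984, 0.177, 0.0, 0.0]
ft_force: [1.7, -0.3, -0.1]
grip_width: 0.067
grip_force: 0.0
```

{"op": "servo_tool", "data": {
  "rows": [-0.5, 0.0249, -0.0309, 0, 0, -0.5, 0.0249, -0.0309, 0, 0, -0.5, 0.0249, -0.0309, 0, 0, -0.5, 0.0249, -0.0309, 0, 0, -0.5, 0.0249, -0.0309, 0, 0]
}}

```text
time: 38.05
position: [0.6568, 0.1329, 0.3065]
tool_rot: [0.984, 0.177, 0.0, 0.0]
ft_force: [0.5, -0.4, 0.3]
grip_width: 0.0655
grip_force: 0.0
```

{"op": "servo_tool", "data": {
  "rows": [-0.5, 0, 0, 0.04, 0, -0.5, 0, 0, 0.04, 0, -0.5, 0, 0, 0.02, 0, -0.5, 0, 0, 0, 0, -0.5, 0, 0, 0, 0]
}}

```text
time: 38.47
position: [0.656, 0.1309, 0.2053]
tool_rot: [0.984, 0.177, -0.001, -0.0]
ft_force: [-1.1, 1.1, 0.7]
grip_width: 0.0655
grip_force: 0.0
```

```bash
python3 - <<'E'
from h import *
c=shot('wrist','w13');o=c['obs']; print(o['position'],R.from_quat(o['tool_rot']).as_euler('zyx',degrees=True))
for r in fit_rolls(c,'thin_roll_0'): print(r,mv(o,[*r[3][1][0],.081]))
r=robot.outline_of(c,'calculator')
if r:
  ys,xs=np.nonzero(r[0]['region']); P=ray(c,np.c_[xs,ys],.09)[:,:2]; b=cv2.minAreaRect((P*1000).astype(np.float32)); print(b, cv2.boxPoints(b).round().tolist())
E
```

```text
[0.65599164 0.13091054 0.20532474] [-2.04193044e+01 -1.50879499e-01  1.79995958e+02]
(0.82, [381.0, 204.0], '', [([0.6832, 0.055], 0.832, [-5.2, -5.0]), ([0.6823, 0.0531], 0.926, [-1.7, -1.4])]) [ -2.2  82.2 124.3]
(0.78, [283.0, 203.0], '', [([0.6561, 0.131], 0.855, [-2.5, -6.1]), ([0.6545, 0.1304], 0.934, [-0.9, -2.5])]) [-1.300e+00  1.000e-01  1.243e+02]
((698.5887451171875, -27.97979736328125), (101.05317687988281, 74.98875427246094), 27.793020248413086) [[636.0, -18.0], [671.0, -85.0], [761.0, -38.0], [726.0, 29.0]]
```

{"op": "servo_tool", "data": {
  "rows": [-0.5, -0.0013, 0, 0.03, 0, -0.5, 0, 0, 0.04, 0, -0.5, 0, 0, 0.03, 0, -0.5, 0, 0, 0.012, 0, -0.5, 0, 0, 0.008, 0]
}}

```text
time: 39.03
position: [0.6554, 0.1301, 0.0861]
tool_rot: [0.984, 0.177, -0.0, -0.0]
ft_force: [0.0, -0.5, 0.4]
grip_width: 0.0654
grip_force: 0.0
```

{"op": "servo_tool", "data": {
  "rows": [-0.5, 0, 0, 0, 0, -0.5, 0, 0, 0, 0],
  "newtons": 25
}}

```text
time: 39.2
position: [0.657, 0.1304, 0.0883]
tool_rot: [0.984, 0.177, 0.002, 0.0]
ft_force: [0.1, 0.1, 0.8]
grip_width: 0.0651
grip_force: 0.0
```

{"op": "servo_tool", "data": {
  "rows": [-0.5, -0.0015, 0, 0.005, 0, -0.5, 0, 0, 0.0018, 0, 1, 0, 0, 0, 0, 1, 0, 0, 0, 0, 1, 0, 0, 0, 0]
}}

```text
time: 39.62
position: [0.6542, 0.1299, 0.0801]
tool_rot: [0.984, 0.177, 0.0, 0.0]
ft_force: [0.2, -0.4, -0.1]
grip_width: 0.0529
grip_force: 0.0
```

{"op": "servo_tool", "data": {
  "rows": [1, 0, 0, 0, 0, 1, 0, 0, 0, 0, 1, 0, 0, -0.03, 0, 1, 0, 0, -0.04, 0, 1, 0, 0, -0.04, 0]
}}

```text
time: 40.03
position: [0.6526, 0.1298, 0.1891]
tool_rot: [0.984, 0.177, -0.002, -0.0]
ft_force: [2.0, 0.9, 0.0]
grip_width: 0.0467
grip_force: 25.0
```

{"op": "servo_tool", "data": {
  "rows": [1, 0, 0, -0.04, 0, 1, 0, 0, -0.04, 0, 1, 0, 0, -0.035, 0, 1, 0, 0, 0, 0, 1, 0, 0, 0, 0]
}}

```text
time: 40.45
position: [0.6552, 0.13, 0.308]
tool_rot: [0.984, 0.177, 0.003, 0.001]
ft_force: [-0.8, 0.2, -1.2]
grip_width: 0.0467
grip_force: 25.0
```

```bash
python3 - <<'E'
from h import *
o=robot.get_obs(); print(o['position'],o['grip_width'],o['grip_force'],R.from_quat(o['tool_rot']).as_euler('zyx',degrees=True)); print(mv(o,[.5312,-.2458,.305]))
E
```

```text
[0.65523144 0.13000445 0.30799272] 0.046735339984369975 24.999906518496573 [ -20.42106434    0.38899189 -179.98862581]
[-247.4  308.9    2.1]
```

{"op": "servo_tool", "data": {
  "rows": [1, -0.0246, 0.0309, 0, 0, 1, -0.0246, 0.0309, 0, 0, 1, -0.0246, 0.0309, 0, 0, 1, -0.0246, 0.0309, 0, 0, 1, -0.0246, 0.0309, 0, 0]
}}

```text
time: 40.87
position: [0.5903, -0.0588, 0.3022]
tool_rot: [0.984, 0.178, -0.002, -0.001]
ft_force: [1.0, -0.3, 0.0]
grip_width: 0.0465
grip_force: 25.0
```

{"op": "servo_tool", "data": {
  "rows": [1, -0.0246, 0.0309, 0, 0, 1, -0.0246, 0.0309, 0, 0, 1, -0.0246, 0.0309, 0, 0, 1, -0.0246, 0.0309, 0, 0, 1, -0.0246, 0.0309, 0, 0]
}}

```text
time: 41.28
position: [0.5291, -0.2464, 0.3023]
tool_rot: [0.984, 0.177, -0.002, -0.002]
ft_force: [0.6, -1.0, -0.5]
grip_width: 0.0469
grip_force: 25.0
```

{"op": "servo_tool", "data": {
  "rows": [1, 0, 0, 0, 0, 1, 0, 0, 0.03, 0, 1, 0, 0, 0.025, 0, 1, 0, 0, 0.015, 0, 1, 0, 0, 0, 0]
}}

```text
time: 41.7
position: [0.5276, -0.243, 0.2289]
tool_rot: [0.984, 0.177, -0.004, -0.005]
ft_force: [-0.3, 1.1, -0.8]
grip_width: 0.0467
grip_force: 25.0
```

{"op": "servo_tool", "data": {
  "rows": [1, 0, 0, 0, 0, 1, 0, 0, 0, 0, 1, 0, 0, 0, 0, 1, 0, 0, 0, 0]
}}

```text
time: 42.03
position: [0.5319, -0.2457, 0.2358]
tool_rot: [0.984, 0.177, 0.001, 0.001]
ft_force: [-0.2, -0.3, -0.4]
grip_width: 0.0467
grip_force: 25.0
```

```bash
python3 - <<'E'
from h import *
o=robot.get_obs(); print(o['position'],o['grip_width'],o['grip_force'],R.from_quat(o['tool_rot']).as_euler('zyx',degrees=True)); print(mv(o,[.5312,-.2458,.198]))
c=shot('wrist'); s=shot('side')
for n in('thin_roll_0','tray_high'): print(n,[(np.round(q['at'],3).tolist(),round(q['score'],2)) for k in(c,s) for q in robot.place_of(k,n)])
E
```

```text
[ 0.53185202 -0.2457464   0.23582378] 0.04672601241229377 24.99995511956513 [-2.04341208e+01  1.18804946e-01  1.79916038e+02]
[-0.7 -0.3 37.8]
thin_roll_0 [([0.535, -0.243, 0.236], 0.73), ([0.685, 0.053, 0.081], 0.72), ([0.534, -0.245, 0.23], 0.57)]
tray_high [([0.53, -0.243, 0.185], 0.76), ([0.538, -0.248, 0.184], 0.96)]
```

{"op": "servo_tool", "data": {
  "rows": [1, -0.0005, 0, 0.015, 0, 1, 0, 0, 0.012, 0, 1, 0, 0, 0.008, 0, 1, 0, 0, 0, 0, 1, 0, 0, 0, 0]
}}

```text
time: 42.75
position: [0.5305, -0.2456, 0.1993]
tool_rot: [0.984, 0.177, -0.0, -0.0]
ft_force: [0.3, -0.1, -0.1]
grip_width: 0.0468
grip_force: 25.0
```

{"op": "servo_tool", "data": {
  "rows": [1, 0, 0, 0.001, 0, 1, 0, 0, 0.0005, 0, 1, 0, 0, 0, 0, 1, 0, 0, 0, 0, 1, 0, 0, 0, 0]
}}

```text
time: 43.17
position: [0.5308, -0.2458, 0.1984]
tool_rot: [0.984, 0.177, 0.0, 0.0]
ft_force: [0.6, -0.3, -0.2]
grip_width: 0.0468
grip_force: 25.0
```

{"op": "servo_tool", "data": {
  "rows": [1, 0, 0, 0.001, 0, 1, 0, 0, 0, 0, 1, 0, 0, 0, 0, 0.2, 0, 0, 0, 0, 0, 0, 0, 0, 0]
}}

```text
time: 43.58
position: [0.5306, -0.2457, 0.1971]
tool_rot: [0.984, 0.177, -0.0, -0.0]
ft_force: [-0.1, -0.2, -0.4]
grip_width: 0.047
grip_force: 25.0
```

{"op": "servo_tool", "data": {
  "rows": [-0.3, 0, 0, 0, 0, -0.5, 0, 0, 0, 0, -0.5, 0, 0, 0, 0, -0.5, 0, 0, -0.01, 0, -0.5, 0, 0, -0.03, 0]
}}

```text
time: 44.0
position: [0.528, -0.244, 0.2338]
tool_rot: [0.984, 0.177, -0.004, -0.004]
ft_force: [0.6, 0.1, 0.1]
grip_width: 0.064
grip_force: 0.0
```

{"op": "servo_tool", "data": {
  "rows": [-0.5, 0, 0, -0.04, 0, -0.5, 0, 0, -0.03, 0, -0.5, 0, 0, 0, 0, -0.5, 0, 0, 0, 0, -0.5, 0, 0, 0, 0]
}}

```text
time: 44.42
position: [0.5302, -0.2454, 0.3072]
tool_rot: [0.984, 0.177, -0.0, -0.0]
ft_force: [-0.3, 0.3, -0.5]
grip_width: 0.0649
grip_force: 0.0
```

```bash
python3 - <<'E'
from h import *
c=shot('wrist','w14');o=c['obs']; print(o['position'],R.from_quat(o['tool_rot']).as_euler('zyx',degrees=True))
for r in fit_rolls(c,'thin_roll_0',.194): print(r)
print(mv(o,[.6825,.0535,.30]))
E
```

```text
[ 0.53017951 -0.24535399  0.30717726] [-2.04157389e+01 -1.59571605e-02 -1.79989092e+02]
(0.78, [283.0, 205.0], '', [([0.5329, -0.2446], 0.855, [-2.7, -5.3]), ([0.5313, -0.2452], 0.937, [-0.8, -1.4])])
[ 247.  -226.9    7.2]
```

{"op": "servo_tool", "data": {
  "rows": [-0.5, 0.0274, -0.0252, 0, 0, -0.5, 0.0274, -0.0252, 0, 0, -0.5, 0.0274, -0.0252, 0, 0, -0.5, 0.0274, -0.0252, 0, 0, -0.5, 0.0274, -0.0252, 0, 0]
}}

```text
time: 44.93
position: [0.6148, -0.0781, 0.3052]
tool_rot: [0.984, 0.177, -0.002, -0.001]
ft_force: [0.5, -1.5, -0.1]
grip_width: 0.0656
grip_force: 0.0
```

{"op": "servo_tool", "data": {
  "rows": [-0.5, 0.0274, -0.0252, 0, 0, -0.5, 0.0274, -0.0252, 0, 0, -0.5, 0.0274, -0.0252, 0, 0, -0.5, 0.0274, -0.0252, 0, 0, -0.5, 0, 0, 0, 7]
}}

```text
time: 45.35
position: [0.6839, 0.06, 0.3045]
tool_rot: [0.993, 0.119, -0.001, -0.002]
ft_force: [0.0, -0.5, 0.6]
grip_width: 0.0653
grip_force: 0.0
```

{"op": "servo_tool", "data": {
  "rows": [-0.5, 0, 0, 0.02, 7, -0.5, 0, 0, 0.02, 7, -0.5, 0, 0, 0.02, 7, -0.5, 0, 0, 0.02, 7, -0.5, 0, 0, 0.01, 7]
}}

```text
time: 45.77
position: [0.6799, 0.0532, 0.2119]
tool_rot: [0.982, -0.19, -0.004, 0.0]
ft_force: [0.1, 0.6, 0.1]
grip_width: 0.0654
grip_force: 0.0
```

{"op": "servo_tool", "data": {
  "rows": [-0.5, 0, 0, 0.005, 7, -0.5, 0, 0, 0, 7, -0.5, 0, 0, 0, 7, -0.5, 0, 0, 0, 7, -0.5, 0, 0, 0, 0]
}}

```text
time: 46.18
position: [0.6815, 0.0529, 0.2099]
tool_rot: [0.907, -0.42, -0.002, 0.001]
ft_force: [0.5, 0.2, -0.4]
grip_width: 0.065
grip_force: 0.0
```

{"op": "servo_tool", "data": {
  "rows": [-0.5, 0, 0, 0, 0, -0.5, 0, 0, 0, 0, -0.5, 0, 0, 0, 0]
}}

```text
time: 46.43
position: [0.6824, 0.0529, 0.2115]
tool_rot: [0.908, -0.419, -0.0, 0.0]
ft_force: [1.0, 1.0, -0.1]
grip_width: 0.0652
grip_force: 0.0
```

```bash
python3 - <<'E'
from h import *
c=shot('wrist','w15');o=c['obs']; print(o['position'],R.from_quat(o['tool_rot']).as_euler('zyx',degrees=True),o['q'])
for r in fit_rolls(c,'thin_roll_0'): print(r,mv(o,[*r[3][1][0],.0815]))
E
```

```text
[0.68237586 0.0528967  0.2115298 ] [ 4.94889393e+01 -5.56105866e-02 -1.79994031e+02] [-8.55456453e-02  6.21462118e-01  1.28052703e+00  2.20628370e-05
  1.24057944e+00  2.34898840e+00]
(0.97, [282.0, 200.0], '', [([0.6837, 0.0516], 0.858, [-2.4, -4.7]), ([0.6827, 0.0528], 0.934, [-0.8, -1.3])]) [  0.4  -0.3 130. ]
```

{"op": "servo_tool", "data": {
  "rows": [-0.5, 0.0004, 0, 0.035, 0, -0.5, 0, 0, 0.04, 0, -0.5, 0, 0, 0.03, 0, -0.5, 0, 0, 0.012, 0, -0.5, 0, 0, 0.008, 0]
}}

```text
time: 46.95
position: [0.6815, 0.0527, 0.0847]
tool_rot: [0.908, -0.419, -0.002, 0.001]
ft_force: [-0.5, -0.3, 0.7]
grip_width: 0.0653
grip_force: 0.0
```

{"op": "servo_tool", "data": {
  "rows": [-0.5, 0, 0, 0, 0, -0.5, 0, 0, 0, 0, -0.5, 0, 0, 0, 0]
}}

```text
time: 47.2
position: [0.6848, 0.0524, 0.0894]
tool_rot: [0.908, -0.419, 0.002, -0.001]
ft_force: [0.5, 0.4, 0.2]
grip_width: 0.0652
grip_force: 0.0
```

{"op": "servo_tool", "data": {
  "rows": [-0.5, 0, 0, 0.003, 0, -0.5, 0, 0, 0.0015, 0, -0.5, 0, 0, 0, 0, -0.5, 0, 0, 0, 0, -0.5, 0, 0, 0, 0]
}}

```text
time: 47.62
position: [0.683, 0.0526, 0.0829]
tool_rot: [0.908, -0.419, 0.0, -0.0]
ft_force: [-0.3, 0.5, -1.1]
grip_width: 0.0657
grip_force: 0.0
```

{"op": "servo_tool", "data": {
  "rows": [-0.5, 0, 0, 0.001, 0, 1, 0, 0, 0, 0, 1, 0, 0, 0, 0, 1, 0, 0, 0, 0, 1, 0, 0, 0, 0]
}}

```text
time: 48.03
position: [0.6829, 0.0526, 0.0815]
tool_rot: [0.908, -0.419, -0.0, 0.0]
ft_force: [0.3, 0.8, -0.3]
grip_width: 0.0467
grip_force: 25.4
```

{"op": "servo_tool", "data": {
  "rows": [1, 0, 0, 0, 0, 1, 0, 0, 0, 0, 1, 0, 0, -0.03, 0, 1, 0, 0, -0.04, 0, 1, 0, 0, -0.04, 0]
}}

```text
time: 48.45
position: [0.6816, 0.0526, 0.191]
tool_rot: [0.908, -0.419, -0.002, 0.001]
ft_force: [1.2, -0.3, 0.7]
grip_width: 0.0461
grip_force: 25.0
```

{"op": "servo_tool", "data": {
  "rows": [1, 0, 0, -0.04, 0, 1, 0, 0, -0.04, 0, 1, 0, 0, -0.035, -7, 1, 0, 0, 0, -7, 1, 0, 0, 0, -7]
}}

```text
time: 48.87
position: [0.6845, 0.0525, 0.3109]
tool_rot: [0.97, -0.244, 0.004, -0.001]
ft_force: [-1.2, -0.1, -0.0]
grip_width: 0.0466
grip_force: 25.0
```

{"op": "servo_tool", "data": {
  "rows": [1, 0, 0, 0, -7, 1, 0, 0, 0, -7, 1, 0, 0, 0, -7, 1, 0, 0, 0, -7, 1, 0, 0, 0, -7]
}}

```text
time: 49.28
position: [0.6826, 0.0526, 0.3064]
tool_rot: [0.998, 0.059, -0.0, -0.0]
ft_force: [-0.2, 0.8, -0.1]
grip_width: 0.0466
grip_force: 25.0
```

{"op": "servo_tool", "data": {
  "rows": [1, 0, 0, 0, -7, 1, 0, 0, 0, -7, 1, 0, 0, 0, 0, 1, 0, 0, 0, 0, 1, 0, 0, 0, 0]
}}

```text
time: 49.7
position: [0.6828, 0.0526, 0.3065]
tool_rot: [0.984, 0.176, -0.0, -0.0]
ft_force: [0.3, 0.1, -0.7]
grip_width: 0.0463
grip_force: 25.0
```

```bash
python3 - <<'E'
from h import *
o=robot.get_obs(); print(o['position'],o['grip_width'],o['grip_force'],R.from_quat(o['tool_rot']).as_euler('zyx',degrees=True)); print(mv(o,[.5312,-.2456,.31]))
s=shot('side'); print([(np.round(q['at'],3).tolist(),round(q['score'],2)) for n in('calculator','thin_roll_0') for q in robot.place_of(s,n)])
E
```

```text
[0.68281247 0.05258129 0.30647324] 0.04634251641209809 24.999949098564684 [-2.02635734e+01 -1.11138531e-02 -1.79999831e+02]
[-245.5  227.2   -3.5]
[([0.697, -0.028, 0.076], 0.64), ([0.537, -0.246, 0.192], 0.57)]
```

{"op": "servo_tool", "data": {
  "rows": [1, -0.0273, 0.0252, 0, 0, 1, -0.0273, 0.0252, 0, 0, 1, -0.0273, 0.0252, 0, 0, 1, -0.0273, 0.0252, 0, 0, 1, -0.0273, 0.0252, 0, 0]
}}

```text
time: 50.27
position: [0.598, -0.1143, 0.3067]
tool_rot: [0.984, 0.177, 0.0, 0.0]
ft_force: [-0.1, 0.2, -0.6]
grip_width: 0.0462
grip_force: 25.0
```

{"op": "servo_tool", "data": {
  "rows": [1, -0.0273, 0.0252, 0, 0, 1, -0.0273, 0.0252, 0, 0, 1, -0.0273, 0.0252, 0, 0, 1, -0.0273, 0.0252, 0, 0, 1, 0, 0, 0, 0]
}}

```text
time: 50.68
position: [0.5291, -0.252, 0.3068]
tool_rot: [0.985, 0.174, -0.001, 0.002]
ft_force: [-0.0, 0.1, -0.1]
grip_width: 0.0467
grip_force: 25.0
```

{"op": "servo_tool", "data": {
  "rows": [1, 0, 0, 0.02, 0, 1, 0, 0, 0.02, 0, 1, 0, 0, 0.02, 0, 1, 0, 0, 0, 0, 1, 0, 0, 0, 0]
}}

```text
time: 51.1
position: [0.5314, -0.2451, 0.2459]
tool_rot: [0.984, 0.177, -0.001, -0.001]
ft_force: [-0.3, 0.1, -0.5]
grip_width: 0.0467
grip_force: 25.0
```

{"op": "servo_tool", "data": {
  "rows": [1, 0, 0, 0, 0, 1, 0, 0, 0, 0, 1, 0, 0, 0, 0]
}}

```text
time: 51.35
position: [0.5326, -0.246, 0.2481]
tool_rot: [0.984, 0.177, 0.001, 0.001]
ft_force: [-0.4, -0.2, -0.5]
grip_width: 0.0468
grip_force: 25.0
```

```bash
python3 - <<'E'
from h import *
o=robot.get_obs(); print(o['position'],o['grip_width'],o['grip_force'],R.from_quat(o['tool_rot']).as_euler('zyx',degrees=True)); print(mv(o,[.5312,-.2455,.2095]))
c=shot('wrist'); s=shot('side')
for n in('thin_roll_0','tray_high'): print(n,[(np.round(q['at'],3).tolist(),round(q['score'],2)) for k in(c,s) for q in robot.place_of(k,n)])
E
```

```text
[ 0.53264169 -0.24600929  0.24809028] 0.04683707779211502 24.999772771261632 [-2.04261108e+01  1.41804615e-01  1.79900530e+02]
[-1.2 -1.1 38.6]
thin_roll_0 [([0.53, -0.251, 0.246], 0.86), ([0.533, -0.239, 0.192], 0.76), ([0.534, -0.248, 0.246], 0.5), ([0.532, -0.244, 0.194], 0.49)]
tray_high [([0.537, -0.242, 0.182], 0.67)]
```

{"op": "servo_tool", "data": {
  "rows": [1, -0.0008, -0.0005, 0.015, 0, 1, 0, 0, 0.012, 0, 1, 0, 0, 0.008, 0, 1, 0, 0, 0, 0, 1, 0, 0, 0, 0]
}}

```text
time: 52.07
position: [0.5308, -0.2455, 0.2114]
tool_rot: [0.984, 0.177, -0.0, -0.0]
ft_force: [-0.5, -1.2, 0.1]
grip_width: 0.0462
grip_force: 25.0
```

{"op": "servo_tool", "data": {
  "rows": [1, 0, 0, 0.001, 0, 1, 0, 0, 0.0005, 0, 1, 0, 0, 0, 0, 1, 0, 0, 0, 0, 1, 0, 0, 0, 0]
}}

```text
time: 52.48
position: [0.5309, -0.2456, 0.2103]
tool_rot: [0.984, 0.177, 0.0, 0.0]
ft_force: [-0.1, -0.0, -0.5]
grip_width: 0.0463
grip_force: 25.0
```

{"op": "servo_tool", "data": {
  "rows": [1, 0, 0, 0.001, 0, 1, 0, 0, 0, 0, 1, 0, 0, 0, 0, 0.2, 0, 0, 0, 0, 0, 0, 0, 0, 0]
}}

```text
time: 52.9
position: [0.531, -0.2456, 0.2095]
tool_rot: [0.984, 0.177, 0.0, 0.0]
ft_force: [-0.0, 0.5, 1.8]
grip_width: 0.0467
grip_force: 25.0
```

{"op": "servo_tool", "data": {
  "rows": [-0.3, 0, 0, 0, 0, -0.5, 0, 0, 0, 0, -0.5, 0, 0, 0, 0, -0.5, 0, 0, -0.01, 0, -0.5, 0, 0, -0.03, 0]
}}

```text
time: 53.32
position: [0.528, -0.2437, 0.2454]
tool_rot: [0.984, 0.177, -0.004, -0.004]
ft_force: [0.6, -0.3, -0.3]
grip_width: 0.0642
grip_force: 0.0
```

{"op": "servo_tool", "data": {
  "rows": [-0.5, 0, 0, -0.04, 0, -0.5, 0, 0, -0.03, 0, -0.5, 0, 0, 0, 0, -0.5, 0, 0, 0, 0, -0.5, 0, 0, 0, 0]
}}

```text
time: 53.73
position: [0.5303, -0.2452, 0.3189]
tool_rot: [0.984, 0.177, -0.0, -0.0]
ft_force: [0.3, 0.0, -0.3]
grip_width: 0.065
grip_force: 0.0
```

```bash
python3 - <<'E'
from h import *
c=shot('wrist');o=c['obs']; print(o['position'],o['ft_force'],o['time'])
s=shot('side'); g=shot('scene')
for n in('tray_high','tray_low','thin_roll_0','thick_roll_0'): print(n,[(np.round(q['at'],3).tolist(),round(q['score'],2)) for k in(c,s,g) for q in robot.place_of(k,n)])
W=cv2.resize(c['pixels'][60:300,130:450],(400,300)); S=cv2.resize(s['pixels'],(400,300)); Z=cv2.resize(s['pixels'][110:215,240:380],(400,300)); G=cv2.resize(g['pixels'][170:305,240:420],(400,300))
cv2.imwrite('pics/end.png',np.vstack([np.hstack([W,S]),np.hstack([Z,G])])[:,:,::-1])
E
```

```text
[ 0.53029919 -0.24515747  0.31889639] [ 0.31989668  0.03387369 -0.32052414] 53.7333
tray_high [([0.532, -0.242, 0.185], 0.79), ([0.536, -0.245, 0.184], 0.75), ([0.534, -0.246, 0.182], 0.74)]
tray_low [([0.534, -0.241, 0.105], 0.84), ([0.532, -0.244, 0.102], 0.78), ([0.546, -0.418, 0.076], 0.25)]
thin_roll_0 [([0.53, -0.248, 0.204], 0.74), ([0.534, -0.246, 0.21], 0.43), ([0.532, -0.243, 0.191], 0.41), ([0.531, -0.243, 0.205], 0.91), ([0.531, -0.241, 0.193], 0.48)]
thick_roll_0 [([0.531, -0.248, 0.128], 0.58), ([0.755, 0.201, 0.0], 0.49), ([0.532, -0.248, 0.113], 0.44), ([0.533, -0.247, 0.111], 0.6), ([0.533, -0.245, 0.207], 0.59), ([0.532, -0.247, 0.131], 0.46)]
```

View pics/end.png

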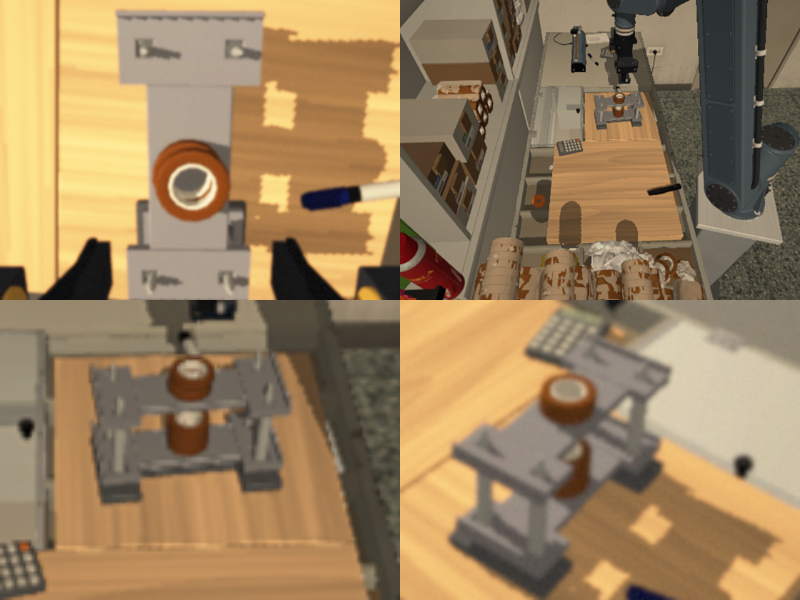

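```bash
python3 -c "
from rig import robot
print(robot.hand_in())"
```

```text
the job is handed in; nothing more can be done
None
```

The job is handed in: both trays are on their seats, with two thick rolls in a pile on the lower one and two thin rolls on the upper one. The last pictures showed them flat and near the middle, no brown rolls left on the board, and the calculator and pen where they started. The hand-in call returned no verdict.

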